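# Fit the hexagonal adapter to the bottle mixer and mix a foundation bottle

## Task

Put the six-sided white adapter into the loose hexagonal pocket of the bottle mixer, dish upwards, and shuffle it until it falls fully home, then let go of it. Take the amber bottle from its leaning rest, stand it upright in the adapter's dish and press it down until the sprung head is fully depressed, holding it down for about a second. Then stand the bottle upright in the middle of the round cork coaster and let go, leaving the adapter seated and everything else on the table where it is.

Things in the scene. Friction and masses are not known exactly. Their poses are not given: they have to be found in the camera images.
- hex_adapter: loose white plastic adapter, a hexagonal prism 50 mm across flats and 52 mm tall, upright on the table, 0.08 kg. In its top is a dish: a hexagonal hole 44 mm across flats, 12 mm deep, walls 3 mm. Origin: centre of its underside; z up; two flats face its own +y and -y, corners lie on its x axis. The square adapter does not fit
- seat (a point): centre of the floor of the hexagonal seat in the mixer's grey sprung head, where the adapter's underside comes to lie; 61 mm above the table with the head up; moves with the head. z up; two flats of the seat face its own +y and -y. Seat: 52 mm across flats, 10 mm deep; an adapter not aligned lies on the ledge 10 mm above this point and falls in when its sides match
- rim (a point): centre of the mouth of the head, at the level of its top rim, 17 mm above the seat's floor. From here down to the ledge the pocket is a loose hexagonal recess 64 mm across flats and 7 mm deep, same axis and yaw as the seat; outside, the head is 84 mm across flats. A seated adapter stands 35 mm out above this rim
- mixer: bottle mixer, fixed: white housing 150 mm (its x) by 130 mm (its y) and 44 mm tall, with the grey sprung head in the middle of its top. Origin: centre of its underside on the table
- pad (a joint): travel of the mixer's sprung head downwards: 0 is up, 0.008 m is fully depressed; it needs about 6 N (less the weight of what stands on it) to start moving and 12 N to be fully down, and springs back when let go
- bottle: loose amber glass bottle with a tall black cap, 0.12 kg: body diameter 36 mm and 78 mm tall, cap diameter 31 mm from 82 to 125 mm above the underside (125 mm tall in all). Origin: centre of its underside; z along its axis towards the cap. It starts in the rest, leaning 0.55 rad (31.5 degrees) from vertical, cap end towards the robot's side
- rest: fixed rest: white foot plate 130 by 75 mm and a clear chute that holds the bottle from below (to 75 mm along its axis) and at both sides (to 40 mm); cap end and upper side are open, so it lifts out upwards or along its axis. Origin: on the table under the bottle's underside, whose centre is 24 mm above it; the bottle leans towards the rest's own -x
- coaster: fixed round cork coaster, diameter 100 mm, 6 mm thick. Origin: centre of its underside on the table
- square_adapter: bystander, loose white plastic adapter, square, 46 by 46 mm and 52 mm tall. Origin: centre of its underside
- cream_jar: bystander, loose white jar, diameter 62 mm, 42 mm tall. Origin: centre of its underside
- pot_a: bystander, small loose glass pot with black lid, diameter 40 mm, 28 mm tall. Origin: centre of its underside
- pot_b: bystander, a second pot like pot_a
- clear_cup: bystander, loose clear plastic cup, diameter 68 mm, 85 mm tall. Origin: centre of its underside
- sponge_tin: bystander, loose flat round steel tin, diameter 72 mm, 22 mm tall. Origin: centre of its underside
- palette: bystander, loose black powder palette, 90 by 140 mm, 16 mm thick. Origin: centre of its underside
There are look-alikes about, which are no part of the job. Leave any blue or green look-alike of the hex_adapter alone. Of the things that look like the bottle, the smaller one is meant.

How it is judged:
By the outcome, as a careful person would: the job done as asked, in the order asked, and still so for the second after the job is handed in, with the robot touching nothing.
It also fails if it takes over 67 s, if anything falls off the work surface, if the arm or the gripper's body presses on something with over 40 N, if the wrist force passes 120 N, or if a joint passes its speed limit or range.

## Robot

A 6-joint arm with a two-finger parallel gripper is mounted at the origin on the work surface. World frame = base frame: x ahead of the robot, y to its left, z up, the work surface at z = 0. Lengths are in m, angles in rad, forces in N, time in s.
With the tool pointing down it reaches from about 0.375 to 0.9 m from the base axis. Payload 3.1 kg.
Tool frame: the origin (TCP) lies midway between the tips of the shut fingers; the grasp point (between the pads) lies 19 mm behind it (manip.hold_point_z is the distance from the TCP to the grasp point, in m); x points along the fingers, y is the direction in which the jaws open and shut, and the axes are right-handed (so a half turn about x gives the same grasp; the last joint's range is limited). The gripper opens to 85 mm and grips with 20 to 120 N. Pads are 22 mm wide; open, the fingers measure 114 mm over their backs; the gripper's body (76 mm by 85 mm) begins 54 mm behind the grasp point. The pads swing forward as they close: fully open they stand 13 mm farther back than shut.
Start: joints at [1.004, 0.527, 1.433, -0, 1.181, -0.178], TCP at [0.236, 0.579, 0.231] pointing down, gripper open.
Joint ranges: [-3.08, 3.08], [-0.75, 2.2], [0.22, 2.44], [-1.43, 4.57], [0, 2.65], [-2.85, 2.85]. Speed limits (rad/s): [2.79, 2.79, 3.14, 3.14, 3.14, 3.14].

## Interface

Orientations are given as a unit quaternion [x, y, z, w].
In Python, from station import manip, snapshot gives the robot as it stands.
- The arm moves only by the tool play_rows, never from a script. Its argument "series" is a list of rows, each a list of 4 numbers: the shift along the tool's x, y, z in m, then the turn about the tool's x in degrees. In form: [[tx, ty, tz, spin], ...]. A call has 1 to 20 rows; each row is the pose to reach, as a shift and turn from the pose measured when the call began, along the tool's axes at that moment; what a row does not reach only later rows make up. A row lasts 1/10 s, in which the tool goes at most 50 mm and 8.59 degrees, less where a joint would pass 70% of its speed; a pose out of reach is approached as far as the arm can. A call with a gripper value outside its range is refused whole. "claw" is the opening in per cent of the stroke, from 0 (shut) to 100 (fully open), set as the call begins (left out, the last holds). The fingers move at their own pace and stop on an object; "force" is the grip in N (left out, the last holds). Time passes only in rows, so rows that repeat a pose let the fingers close. It gives the time, the measured TCP pose, the force and the opening at its end, in the units of the state.
- manip.sense(): the state, without advancing time (a new reading comes with each control period).
- snapshot(name): name is "scene" or "top"; returns a dict with "image" (400x640x3 uint8, blue, green, red), "depth" (400x640 float32, m along the optical axis (not along the pixel's ray), 0 where there is no reading), "fov_y" (degrees; the focal length in pixels is half the picture's height over the tangent of half this angle, whatever the lens; pixels are square), "cx", "cy" (the principal point, pixels), "R" (3x3) and "t" (3): a world point X has camera coordinates R X + t. Camera axes: x right, y down, z forward; pixel columns grow to the right and rows downward; lengths in m; the calibration is good to about 2 mm. A picture is of the moment at which its call begins.
- manip.sign_off(): hands the job in, once; it reports no verdict.
The state is a dict: "t": time; "q": joint angles; "qd": joint speeds; "tau": joint torques, N m; "tcp_pos": TCP position; "tool_rot": TCP orientation; "force": force on the tool from outside, world axes, zero at the start; "ft_torque": the same for the moment, N m; "finger_gap": opening from 0.0 (shut) to 1.0 (fully open).
Only numpy, scipy, OpenCV 4.12 (cv2) and the standard library are available. Lean on these libraries where they do the work, as an engineer would, in place of code of your own. Each camera call takes 0.05 s, during which the arm holds its last target.

## Working session

There is one attempt and no reset: what is moved stays moved. The work goes in short steps, Python scripts to look and compute and a tool call to move; the robot and the scene stay as the last step left them, time stands still between calls to the robot, and variables do not carry over. Pictures are saved under pics/ and viewed, and the job is handed in when it is done.

Besides the shell and the picture viewer there is one more tool, called after "Request:" as name(argument=value, ...), one argument or row to a line, values as JSON. play_rows: Moves the arm, as the interface text tells. Its arguments: {"type":"object","properties":{"series":{"type":"array","items":{"type":"array","items":{"type":"number"}}},"claw":{"type":"number"},"force":{"type":"number"}},"required":["series"]}

```bash
mkdir -p pics; ls; python3 - <<'E'
from station import manip, snapshot
import cv2,numpy as np
print(manip.sense())
for n in("scene","top"):
    s=snapshot(n); cv2.imwrite(f"pics/{n}0.png",s["image"]); print(n,s["fov_y"],s["cx"],s["cy"],s["R"].tolist(),s["t"].tolist()); np.savez(f"pics/{n}0.npz",**s)
print(manip.hold_point_z)
E
```

```text
pics
{'t': 0.0, 'q': array([ 1.00450560e+00,  5.28470837e-01,  1.43391177e+00,  3.52938321e-05,
        1.18135169e+00, -1.78491048e-01]), 'qd': array([ 0.00086117,  0.00387977,  0.00092245, -0.00111561,  0.00018471,
       -0.00155891]), 'tau': array([ 1.39466642e-04, -4.42335677e+01, -1.78031731e+01, -4.45349451e-05,
        8.27710668e-03, -2.56883261e-06]), 'tcp_pos': array([0.23591896, 0.57800143, 0.23032771]), 'tool_rot': array([ 0.13555386,  0.69414071, -0.13695603,  0.69356822]), 'force': array([-0.26409511,  0.77669977,  0.04494715]), 'ft_torque': array([ 0.00728707, -0.01646292, -0.04969178]), 'finger_gap': 0.9982556915156094}
scene 51.9495678964733 320.30636563128496 195.27419628409214 [[0.7290664793182209, 0.6844425348883277, 0.000696541580993905], [0.37758843649851925, -0.4013570391344153, -0.8344695918725014], [-0.5708669208818615, 0.6086468134911208, -0.5510535500928806]] [-0.36428352468032055, -0.13810410568138626, 1.4773431069153196]
top 56.380398837184885 322.21903699645117 203.19052898889274 [[-0.0018026997319214543, -0.9999509395286494, 0.009740062086431342], [-0.9962676919300413, 0.0009553334538014817, -0.08631206957535106], [0.08629853005738122, -0.00985930391878932, -0.9962205367468451]] [-0.023592361474235445, 0.5210785769881939, 1.2976528974636405]
0.0187
```

View pics/scene0.png

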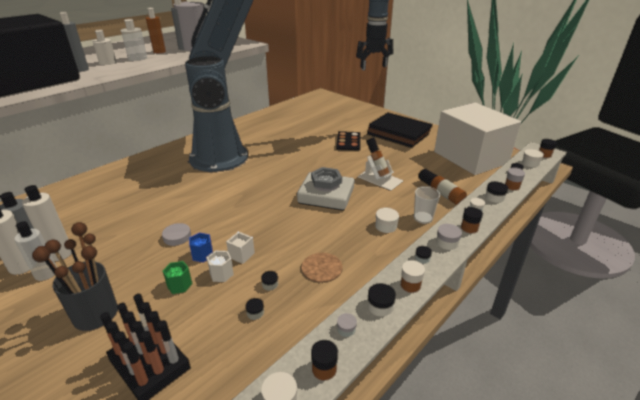

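View pics/top0.png

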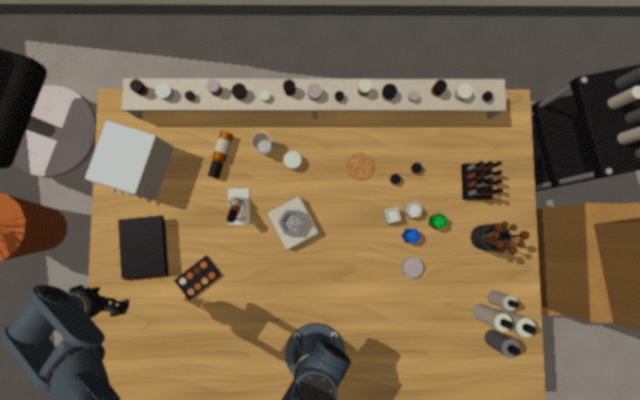

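```bash
cat > h.py <<'E'
import numpy as np,cv2
def load(n): return dict(np.load(f"pics/{n}.npz"))
def take(n,name):
    from station import snapshot
    s=snapshot(n); np.savez(f"pics/{name}.npz",**s); return s
def f(s): return s["image"].shape[0]/2/np.tan(np.radians(float(s["fov_y"]))/2)
def ray(s,u,v):
    F=f(s); d=np.stack([(np.asarray(u,float)-s["cx"])/F,(np.asarray(v,float)-s["cy"])/F,np.ones(np.shape(u))],-1)
    return -s["R"].T@s["t"], d@s["R"]
def plane(s,u,v,z):
    o,d=ray(s,u,v); return o+d*((z-o[2])/d[...,2])[...,None]
def cloud(s):
    v,u=np.mgrid[:400,:640]; o,d=ray(s,u,v); return o+d*s["depth"][...,None]
def proj(s,X):
    c=s["R"]@np.asarray(X)+s["t"]; return c[:2]/c[2]*f(s)+[s["cx"],s["cy"]]
def crop(s,u0,v0,u1,v1,k,fn):
    cv2.imwrite("pics/"+fn,cv2.resize(s["image"][v0:v1,u0:u1],None,fx=k,fy=k,interpolation=cv2.INTER_CUBIC))
E
python3 - <<'E'
from h import *
t=load("top0");s=load("scene0")
crop(t,210,120,450,290,3.3,"a.png"); crop(s,150,110,450,330,2.6,"b.png")
for n,S in(("top",t),("scene",s)):
    P=cloud(S)
    for uv in ([(360,167),(330,280),(250,300),(450,300),(393,215),(414,210)] if n=="top" else [(322,268),(300,320),(240,130)]):
        print(n,uv,P[uv[1],uv[0]].round(4))
E
```

```text
top (360, 167) [ 0.6544 -0.1617  0.0027]
top (330, 280) [ 0.2508 -0.0514  0.004 ]
top (250, 300) [ 0.1817  0.23   -0.0008]
top (450, 300) [ 0.1788 -0.4764 -0.0036]
top (393, 215) [ 0.4781 -0.2716  0.0371]
top (414, 210) [ 0.4953 -0.3446  0.0408]
scene (322, 268) [ 0.6635 -0.1686  0.0049]
scene (300, 320) [ 7.332e-01 -3.116e-01 -4.000e-04]
scene (240, 130) [-0.1362  0.198  -0.0028]
```

View pics/a.png

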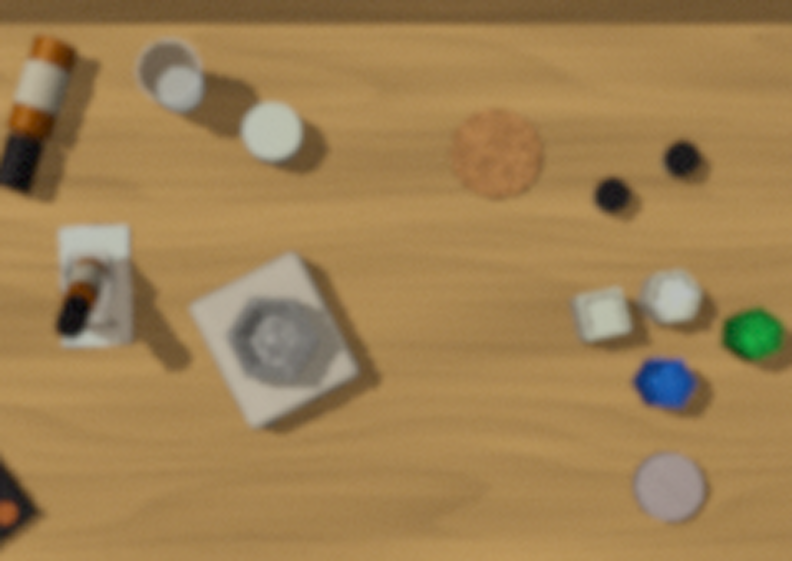

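View pics/b.png

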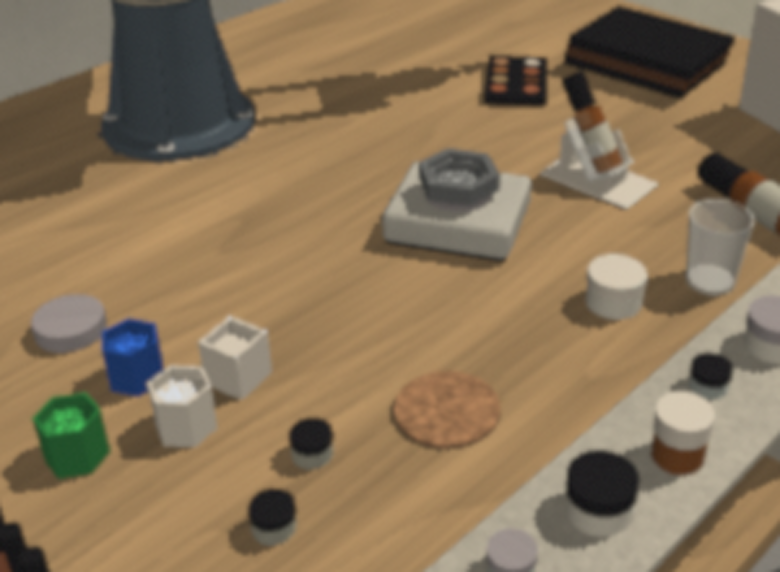

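```bash
python3 - <<'E'
from h import *
t=load("top0");s=load("scene0")
print(-t["R"].T@t["t"],-s["R"].T@s["t"])
a=cv2.resize(t["image"][190:240,370:460],None,fx=8,fy=8,interpolation=cv2.INTER_CUBIC)
b=cv2.resize(s["image"][225:300,150:260],None,fx=7,fy=7,interpolation=cv2.INTER_CUBIC)
cv2.imwrite("pics/c.png",a);cv2.imwrite("pics/d.png",b)
crop(s,290,120,420,220,6,"e.png"); crop(t,225,180,330,260,7,"f.png")
P=cloud(t); 
for S in (t,s):
    P=cloud(S); m=(abs(P[...,0]-.495)<.05)&(abs(P[...,1]+.34)<.04)&(P[...,2]>.045)&(P[...,2]<.06)
    print(m.sum(),P[m].mean(0),P[m].min(0),P[m].max(0))
E
```

```text
[ 0.40710568 -0.01129505  1.33795363] [ 1.16109973 -0.70527809  0.69910523]
59 [ 0.49727528 -0.34045633  0.05017197] [ 0.47025222 -0.37087264  0.04521813] [ 0.52262733 -0.31413558  0.05542652]
147 [ 0.49932959 -0.34467152  0.04925055] [ 0.47161138 -0.37278996  0.04502304] [ 0.52568066 -0.3163033   0.05339474]
```

View pics/c.png

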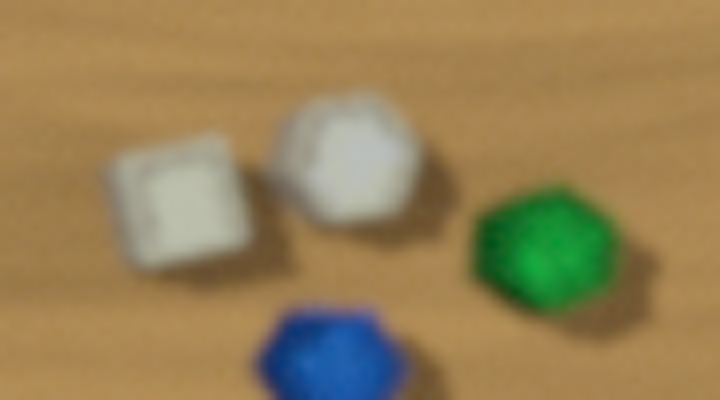

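View pics/d.png

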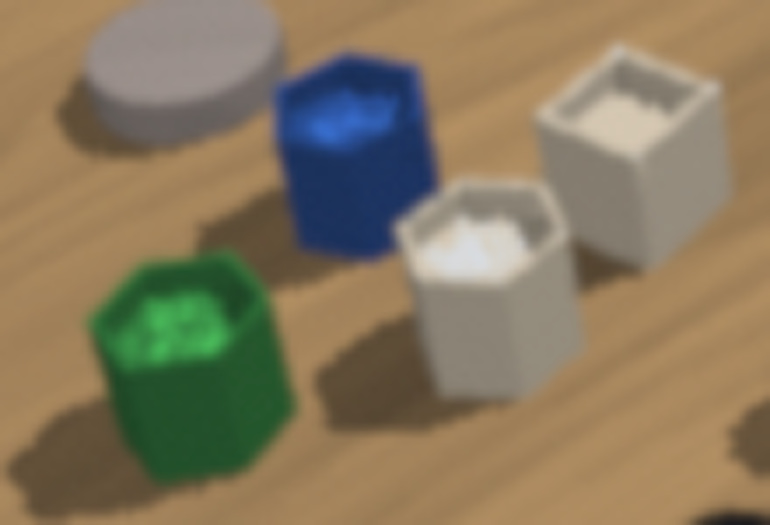

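View pics/e.png

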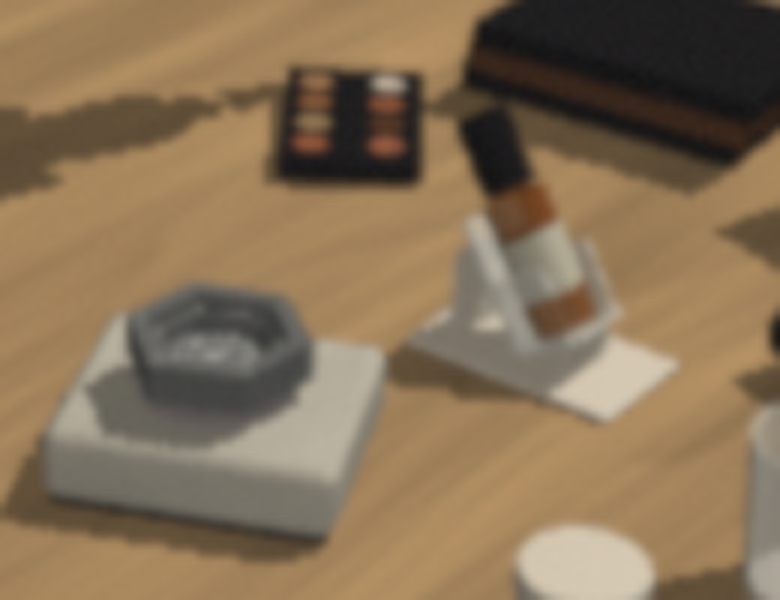

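View pics/f.png

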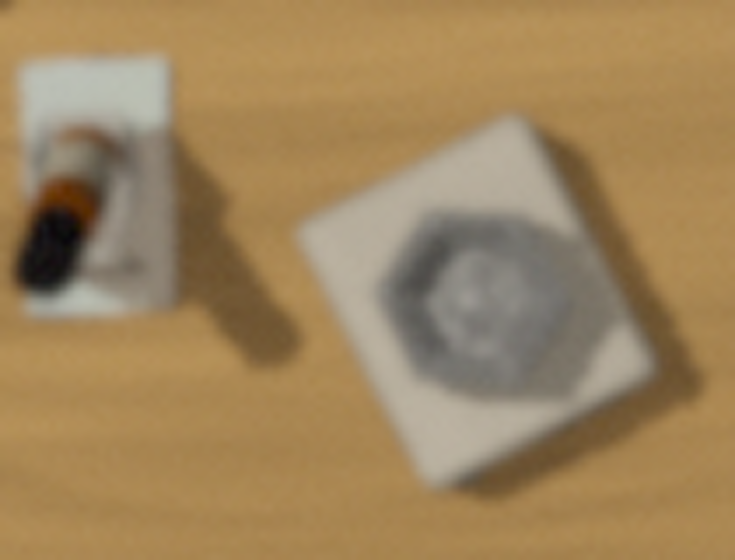

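```bash
python3 - <<'E'
from h import *
from scipy.optimize import least_squares
t=load("top0");s=load("scene0")
def unz(p,k,u0,v0): p=np.array(p,float); return (p+.5)/k-.5+[u0,v0]
def W(S,p,k,u0,v0,z): q=unz(p,k,u0,v0); return plane(S,q[:,0],q[:,1],z)
def hexfit(X,af):
    c0=X[:,:2].mean(0); R=af/np.sqrt(3)
    def ang(p): 
        a=np.arctan2(X[:,1]-p[1],X[:,0]-p[0]); return np.round((a-p[2])/(np.pi/3))*np.pi/3+p[2]
    best=None
    for y in np.radians(range(-30,30,10)):
        def r(p): a=ang(p); return (X[:,:2]-p[:2]-R*np.c_[np.cos(a),np.sin(a)]).ravel()
        o=least_squares(r,[*c0,y])
        if best is None or o.cost<best.cost: best=o
    print("hex",best.x[:2].round(4),np.degrees(best.x[2])%60,"res mm",(best.fun.reshape(-1,2)*1000).round(1).tolist())
print("adapter top(scene)");hexfit(W(s,[(397,230),(465,180),(548,183),(570,233),(508,283),(410,278)],7,150,225,.052),.05)
print("bottom");hexfit(W(s,[(440,397),(520,400),(582,348)],7,150,225,0),.05)
print("adapter top(top)");hexfit(W(t,[(420,160),(397,212),(333,222)],8,370,190,.052),.05)
print("head(scene)");hexfit(W(s,[(128,325),(195,285),(283,293),(313,340),(262,380),(145,365)],6,290,120,.078),.084)
X=W(t,[(297,228),(515,112),(657,372),(435,487)],7,225,180,.044)
print("mixer top",X.round(4).tolist(),X.mean(0)); print([np.linalg.norm(X[i]-X[i-1]) for i in range(4)], [np.degrees(np.arctan2(*(X[i]-X[i-1])[1::-1])) for i in range(4)])
# coaster
for n,S,(u,v) in(("top",t,(360,167)),("scene",s,(322,268))):
    lab=cv2.cvtColor(S["image"],cv2.COLOR_BGR2LAB).astype(int)
    m=((lab[...,1]-128)>12+0)&(abs(np.mgrid[:400,:640][0]-v)<26)&(abs(np.mgrid[:400,:640][1]-u)<30)
    print(lab[v,u],lab[v-35,u])
    c=max(cv2.findContours(m.astype(np.uint8),0,1)[0],key=cv2.contourArea)[:,0]
    X=plane(S,c[:,0],c[:,1],.006); (x,y),r=cv2.minEnclosingCircle((X[:,:2]*1000).astype(np.float32)); 
    A=np.c_[2*X[:,:2],np.ones(len(X))]; o=np.linalg.lstsq(A,(X[:,:2]**2).sum(1),rcond=None)[0]; print(n,o[:2],np.sqrt(o[2]+o[0]**2+o[1]**2),x,y,r)
# foot plate of rest
X=W(t,[(20,62),(168,58),(178,305),(26,312)],7,225,180,.004)
print("foot",X.round(4).tolist(),X.mean(0));print([np.linalg.norm(X[i]-X[i-1]) for i in range(4)], [np.degrees(np.arctan2(*(X[i]-X[i-1])[1::-1])) for i in range(4)])
X=W(s,[(410,340),(605,420),(680,365)],6,290,120,.004);print(X.round(4).tolist(),[np.linalg.norm(X[i]-X[i-1]) for i in (1,2)],[np.degrees(np.arctan2(*(X[i]-X[i-1])[1::-1])) for i in (1,2)])
E
```

```text
adapter top(scene)
hex [ 0.4982 -0.3441] 38.77642220698677 res mm [[1.4, -1.4], [1.3, 0.2], [0.5, 0.5], [-0.5, 0.9], [-0.0, 1.1], [-2.7, -1.2]]
bottom
hex [ 0.5085 -0.3452] 15.009710413287621 res mm [[2.1, -0.3], [-5.1, 9.8], [3.0, -9.5]]
adapter top(top)
hex [ 0.4841 -0.345 ] 1.7337425425937596 res mm [[-3.3, -0.2], [3.0, 11.2], [0.3, -11.0]]
head(scene)
hex [0.4549 0.0742] 31.63687494478101 res mm [[4.0, -2.3], [2.1, 1.5], [-1.0, 0.7], [-2.1, -1.2], [3.1, 2.1], [-6.1, -0.9]]
mixer top [[0.4882, 0.1675, 0.044], [0.5459, 0.0598, 0.044], [0.4168, -0.0108, 0.044], [0.3606, 0.0984, 0.044]] [0.45287791 0.07869877 0.044     ]
[np.float64(0.14513230786575265), np.float64(0.12222518074926213), np.float64(0.1471773393626508), np.float64(0.12277191545762903)] [np.float64(28.44851828277708), np.float64(-61.822713436639575), np.float64(-151.34901259937757), np.float64(117.22444617954787)]
[135 141 162] [151 135 162]
top [ 0.65786669 -0.16172094] 0.04244456674616817 657.4439086914062 -161.35874938964844 47.148704528808594
[127 140 153] [149 135 155]
scene [ 0.65895518 -0.16326678] 0.03225970025016036 658.7816162109375 -165.42333984375 46.503875732421875
foot [[0.5762, 0.3159, 0.004], [0.5782, 0.2401, 0.004], [0.4515, 0.2331, 0.004], [0.4481, 0.3103, 0.004]] [0.51350315 0.27485018 0.004     ]
[np.float64(0.12826681681562244), np.float64(0.07579303708549215), np.float64(0.12691809169157797), np.float64(0.07723477572486988)] [np.float64(2.5102209240804636), np.float64(-88.46863786649297), np.float64(-176.8339257437492), np.float64(92.5563865884188)]
[[0.4534, 0.2308, 0.004], [0.5791, 0.2369, 0.004], [0.5766, 0.3105, 0.004]] [np.float64(0.12582400151337272), np.float64(0.0735799930951482)] [np.float64(2.7735487754757244), np.float64(91.92378420056441)]
```

```bash
python3 - <<'E'
from h import *
t=load("top0");s=load("scene0")
def en(S,u0,v0,u1,v1,k,fn):
    a=cv2.resize(S["image"][v0:v1,u0:u1],None,fx=k,fy=k,interpolation=cv2.INTER_LANCZOS4).astype(float)
    lo,hi=np.percentile(a,1),np.percentile(a,99); a=np.clip((a-lo)/(hi-lo)*255,0,255).astype(np.uint8); cv2.imwrite("pics/"+fn,a)
en(t,274,202,314,236,18,"g.png"); en(s,305,162,349,192,17,"h.png")
en(t,396,197,430,223,20,"i.png")
E
```

```text
(no output)
```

View pics/g.png

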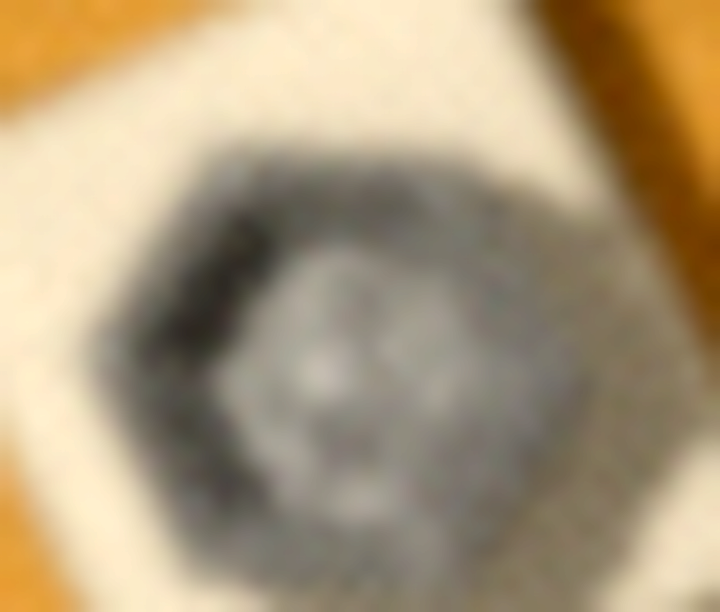

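View pics/h.png

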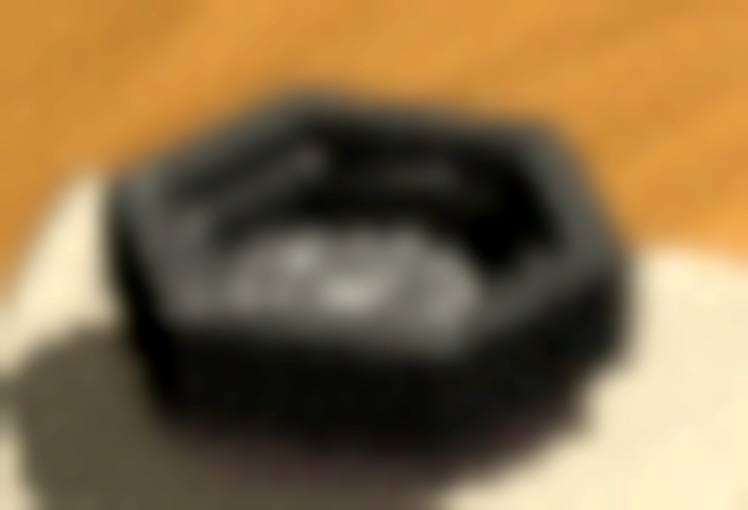

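View pics/i.png

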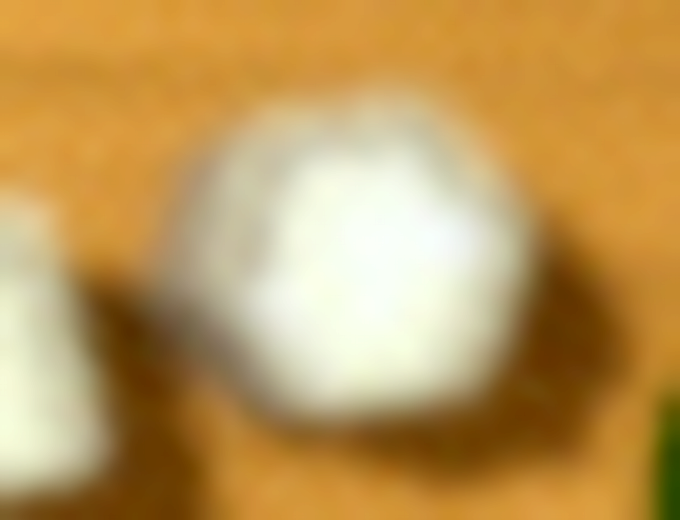

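```bash
cat >> h.py <<'E'
from scipy.optimize import least_squares
def unz(p,k,u0,v0): p=np.array(p,float); return (p+.5)/k-.5+[u0,v0]
def W(S,p,k,u0,v0,z): q=unz(p,k,u0,v0); return plane(S,q[:,0],q[:,1],z)
def hexfit(X,af,c0=None,msg=""):
    c0=X[:,:2].mean(0) if c0 is None else c0; R=af/np.sqrt(3); best=None
    for y in np.radians(range(-30,30,5)):
        def r(p):
            a=np.arctan2(X[:,1]-p[1],X[:,0]-p[0]); a=np.round((a-p[2])/(np.pi/3))*np.pi/3+p[2]
            return (X[:,:2]-p[:2]-R*np.c_[np.cos(a),np.sin(a)]).ravel()
        o=least_squares(r,[*c0,y])
        if best is None or o.cost<best.cost: best=o
    print(msg,best.x[:2].round(4),round(np.degrees(best.x[2])%60,2),"res mm",(best.fun.reshape(-1,2)*1000).round(1).tolist())
    return best.x
E
python3 - <<'E'
from h import *
t=load("top0");s=load("scene0")
hexfit(W(t,[(215,155),(470,160),(95,360),(200,575),(585,375),(455,580)],18,274,202,.078),.084,msg="head top")
hexfit(W(s,[(120,190),(300,90),(548,130),(628,265),(450,350),(175,325)],17,305,162,.078),.084,msg="head scene")
c=[.498,-.344]
hexfit(W(t,[(540,240),(485,395),(310,420),(420,95),(265,110)],20,396,197,.052),.05,c,msg="adapter top")
hexfit(W(s,[(440,397),(520,400),(582,348)],7,150,225,0),.05,c,"adapter bottom scene")
# image plumb: depth-based rim points
for n,S in(("t",t),("s",s)):
    P=cloud(S); m=(np.hypot(P[...,0]-.455,P[...,1]-.076)<.06)&(P[...,2]>.073)&(P[...,2]<.085)
    print(n,m.sum(),P[m].mean(0),(P[m].min(0)+P[m].max(0))/2)
    m=(P[...,2]>.07)&(abs(P[...,0]-.47)<.08)&(abs(P[...,1]-.27)<.05); q=P[m]; print("bottle",m.sum(),q.min(0),q.max(0))
E
```

```text
head top [0.4529 0.0775] 28.32 res mm [[-2.8, 0.0], [-2.4, 0.7], [-0.0, -3.2], [2.5, -0.2], [-0.1, 2.0], [2.9, 0.7]]
head scene [0.4545 0.0741] 28.19 res mm [[3.0, 1.1], [0.2, 0.5], [-0.4, -2.7], [-0.5, -2.9], [-2.7, 3.6], [0.4, 0.4]]
adapter top [ 0.4968 -0.3421] 37.85 res mm [[-1.1, -0.8], [-1.3, -1.5], [-1.6, 0.4], [1.3, 1.7], [2.7, 0.1]]
adapter bottom scene [ 0.4972 -0.3456] 40.64 res mm [[0.6, 0.6], [-0.6, -0.7], [-0.1, 0.0]]
t 243 [0.45192971 0.07920457 0.07739817] [0.45127116 0.07845067 0.07828181]
bottle 201 [0.45120914 0.25085014 0.07014504] [0.51786292 0.28898418 0.13877045]
s 211 [0.45401296 0.07427524 0.07639998] [0.45291267 0.07543531 0.07628523]
bottle 261 [0.45140875 0.24383051 0.07041107] [0.52007216 0.28819024 0.13671488]
```

```bash
cat >> h.py <<'E'
from scipy.spatial.transform import Rotation as Ro
def plan(p,yaw,show=True):
    """target TCP p, jaw (tool y) direction yaw deg mod 180 -> shift, spin"""
    from station import manip
    st=manip.sense(); R=Ro.from_quat(st["tool_rot"]).as_matrix()
    y=np.degrees(np.arctan2(R[1,1],R[0,1])); d=(yaw-y+90)%180-90
    sh=R.T@(np.array(p)-st["tcp_pos"])
    print("t %.2f tcp %s yaw %.2f tilt %.2f gap %.3f F %s q6 %.2f"%(st["t"],st["tcp_pos"].round(4),y,np.degrees(np.arccos(-R[2,0])),st["finger_gap"],st["force"].round(2),st["q"][5]))
    print("shift",sh.round(4),"spin",round(-d,2),"(q6 alt:",round(-d+180,1),round(-d-180,1),")")
E
python3 - <<'E'
from h import *
from station import manip
R=Ro.from_quat(manip.sense()["tool_rot"]).as_matrix();print(R.round(3))
plan([.4975,-.344,.2],8.9)
t=load("top0");s=load("scene0")
def cen(S,mask,u0,v0,u1,v1):
    m=np.zeros((400,640),np.uint8);m[v0:v1,u0:u1]=mask[v0:v1,u0:u1]
    n,l,st,c=cv2.connectedComponentsWithStats(m); i=1+np.argmax(st[1:,4]); return c[i],st[i].tolist(),l==i
def tri(a,b):
    o1,d1=ray(t,*a);o2,d2=ray(s,*b);A=np.c_[d1,-d2];k=np.linalg.lstsq(A,o2-o1,rcond=None)[0];p=o1+d1*k[0];q=o2+d2*k[1];return (p+q)/2,np.linalg.norm(p-q)
dk=lambda S:(S["image"].max(-1)<50).astype(np.uint8)
a=cen(t,dk(t),222,195,245,230);b=cen(s,dk(s),362,133,384,158);print(a[:2],b[:2],"cap",tri(a[0],b[0]))
# whole bottle silhouettes: label/amber
for n,S in(("t",t),("s",s)):
    P=cloud(S);q=P[a[2] if n=="t" else b[2]];print(n,"cap depth mean",q.mean(0))
# other adapters via depth, z in .045-.057
for n,S in(("t",t),("s",s)):
    P=cloud(S)
    for nm,c in(("square",(.478,-.272)),("green",(.475,-.42)),("blue",(.42,-.335))):
        m=(np.hypot(P[...,0]-c[0],P[...,1]-c[1])<.042)&(P[...,2]>.044)&(P[...,2]<.06)
        q=P[m]; print(n,nm,m.sum(),q.min(0).round(3),q.max(0).round(3))
crop(s,355,125,410,195,8,"j.png"); crop(t,220,180,255,230,11,"k.png")
E
```

```text
[[-0.001  0.378  0.926]
 [-0.002  0.926 -0.378]
 [-1.    -0.002 -0.   ]]
t 0.10 tcp [0.2359 0.5781 0.2304] yaw 67.78 tilt 0.11 gap 0.999 F [-0.97  0.02 -0.64] q6 -0.18
shift [ 0.0317 -0.7546  0.5908] spin 58.88 (q6 alt: 238.9 -121.1 )
(array([231.89552239, 215.13432836]), [228, 210, 9, 11, 67]) (array([371.85106383, 144.29787234]), [367, 138, 10, 14, 94]) cap (array([0.47281971, 0.2714942 , 0.11317661]), np.float64(0.00363093670040797))
t cap depth mean [0.47347569 0.2694824  0.12710652]
s cap depth mean [0.47845897 0.26043689 0.11876544]
t square 71 [ 0.453 -0.293  0.044] [ 0.502 -0.241  0.058]
t green 52 [ 0.436 -0.455  0.045] [ 0.484 -0.404  0.056]
t blue 59 [ 0.381 -0.362  0.045] [ 0.429 -0.307  0.058]
s square 174 [ 0.452 -0.297  0.044] [ 0.507 -0.243  0.054]
s green 141 [ 0.435 -0.459  0.044] [ 0.488 -0.406  0.053]
s blue 147 [ 0.38  -0.366  0.044] [ 0.435 -0.308  0.054]
```

View pics/j.png

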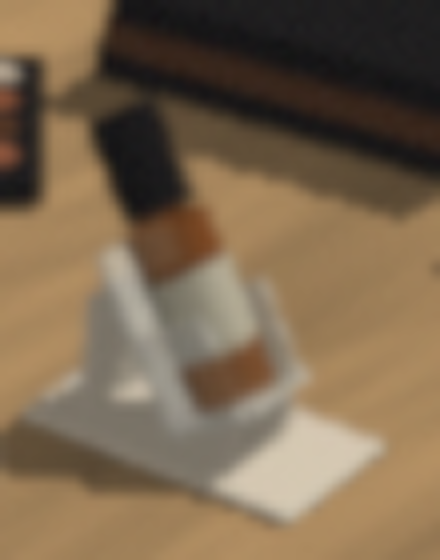

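View pics/k.png

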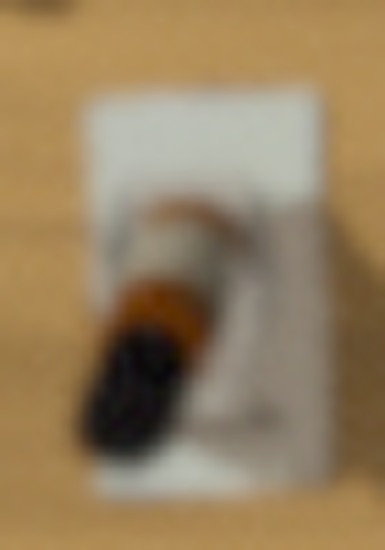

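Request:
play_rows(
  series=[
    [0,-0.343,0.425,58.9],
    [0,-0.343,0.425,58.9],
    [0,-0.343,0.425,58.9],
    [0,-0.343,0.425,58.9],
    [0,-0.343,0.425,58.9],
    [0,-0.343,0.425,58.9],
    [0,-0.343,0.425,58.9],
    [0,-0.343,0.425,58.9],
    [0,-0.343,0.425,58.9],
    [0,-0.343,0.425,58.9],
    [0,-0.343,0.425,58.9],
    [0.07,-0.755,0.591,58.9],
    [0.07,-0.755,0.591,58.9],
    [0.07,-0.755,0.591,58.9],
    [0.07,-0.755,0.591,58.9],
    [0.07,-0.755,0.591,58.9],
    [0.07,-0.755,0.591,58.9],
    [0.07,-0.755,0.591,58.9],
    [0.07,-0.755,0.591,58.9],
    [0.07,-0.755,0.591,58.9],
  ],
  claw=85,
  force=30,
)

```text
t: 2.1
tcp_pos: [0.4969, -0.3464, 0.1609]
tool_rot: [0.459, 0.537, -0.461, 0.537]
force: [0.2, 0.4, -0.1]
finger_gap: 0.849
```

```bash
python3 - <<'E'
from h import *
plan([.4975,-.344,.02],8.9)
E
```

```text
t 2.10 tcp [ 0.4969 -0.3464  0.1609] yaw 8.85 tilt 0.10 gap 0.849 F [ 0.24  0.43 -0.11] q6 -0.95
shift [ 0.1409  0.0012 -0.0024] spin -0.05 (q6 alt: 180.0 -180.0 )
```

Request:
play_rows(
  series=[
    [0.05,0.001,-0.002,0],
    [0.1,0.001,-0.002,0],
    [0.13,0.001,-0.002,0],
    [0.141,0.001,-0.002,0],
    [0.141,0.001,-0.002,0],
  ],
)

```text
t: 2.6
tcp_pos: [0.4965, -0.3435, 0.0182]
tool_rot: [0.459, 0.539, -0.46, 0.536]
force: [-0.6, 0.9, 0.3]
finger_gap: 0.852
```

Request:
play_rows(
  series=[
    [0,0,0,0],
    [0,0,0,0],
    [0,0,0,0],
    [0,0,0,0],
    [0,0,0,0],
    [0,0,0,0],
    [0,0,0,0],
  ],
  claw=0,
  force=30,
)

```text
t: 3.3
tcp_pos: [0.4974, -0.3442, 0.02]
tool_rot: [0.459, 0.538, -0.46, 0.537]
force: [0.1, 0.8, 6.8]
finger_gap: 0.582
```

```bash
python3 - <<'E'
from h import *
s=take("scene","scene1");crop(s,150,200,290,310,5,"l.png")
plan([.4975,-.344,.2],8.9)
E
```

```text
t 3.35 tcp [ 0.4975 -0.3442  0.02  ] yaw 8.86 tilt 0.11 gap 0.584 F [ 0.28 -0.34  7.59] q6 -0.94
shift [-0.18   -0.0003 -0.0002] spin -0.04 (q6 alt: 180.0 -180.0 )
```

View pics/l.png

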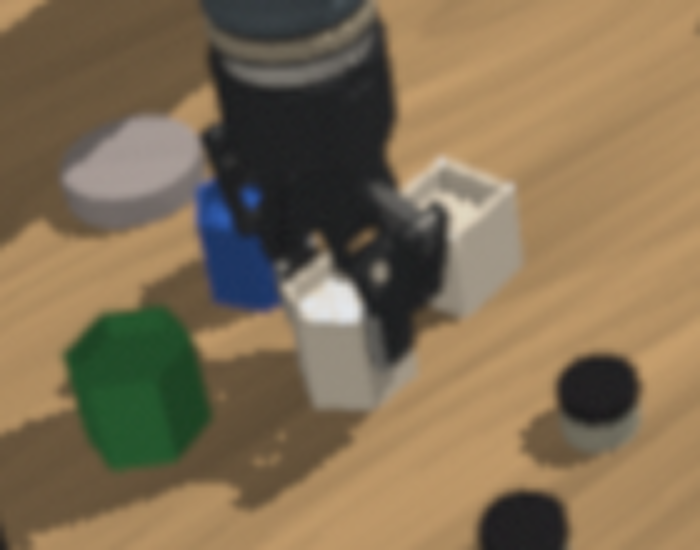

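Request:
play_rows(
  series=[
    [-0.04,0,0,0],
    [-0.08,0,0,0],
    [-0.11,0,0,0],
    [-0.11,0,0,0],
    [-0.11,0,0,0],
  ],
)

```text
t: 3.85
tcp_pos: [0.4978, -0.3442, 0.1308]
tool_rot: [0.459, 0.537, -0.46, 0.537]
force: [-0.2, 0.1, -0.7]
finger_gap: 0.583
```

```bash
python3 - <<'E'
from h import *
plan([.4535,.076,.13],-1.7)
E
```

```text
t 3.85 tcp [ 0.4978 -0.3442  0.1308] yaw 8.87 tilt 0.10 gap 0.583 F [-0.21  0.11 -0.66] q6 -0.94
shift [ 3.00e-04  2.10e-02 -4.22e-01] spin 10.57 (q6 alt: 190.6 -169.4 )
```

Request:
play_rows(
  series=[
    [0,0.002,-0.04,2],
    [0,0.004,-0.085,4],
    [0,0.006,-0.13,6],
    [0,0.009,-0.175,8],
    [0,0.011,-0.22,10.6],
    [0,0.013,-0.265,10.6],
    [0,0.015,-0.31,10.6],
    [0,0.018,-0.355,10.6],
    [0,0.02,-0.395,10.6],
    [0,0.021,-0.415,10.6],
    [0,0.021,-0.422,10.6],
    [0,0.021,-0.422,10.6],
    [0,0.021,-0.422,10.6],
  ],
)

```text
t: 5.15
tcp_pos: [0.4535, 0.0752, 0.1297]
tool_rot: [-0.507, -0.492, 0.509, -0.492]
force: [0.1, -1.2, -1.4]
finger_gap: 0.581
```

```bash
python3 - <<'E'
from h import *
s=take("scene","scene2");crop(s,270,90,400,210,5,"m.png")
t=take("top","top2");crop(t,255,170,345,260,6,"n.png")
plan([.4535,.076,.095],-1.7)
E
```

```text
t 5.25 tcp [0.4538 0.0748 0.13  ] yaw -1.83 tilt 0.11 gap 0.578 F [-0.27 -0.24  0.47] q6 -0.05
shift [ 0.035  -0.0003 -0.0012] spin -0.13 (q6 alt: 179.9 -180.1 )
```

View pics/m.png

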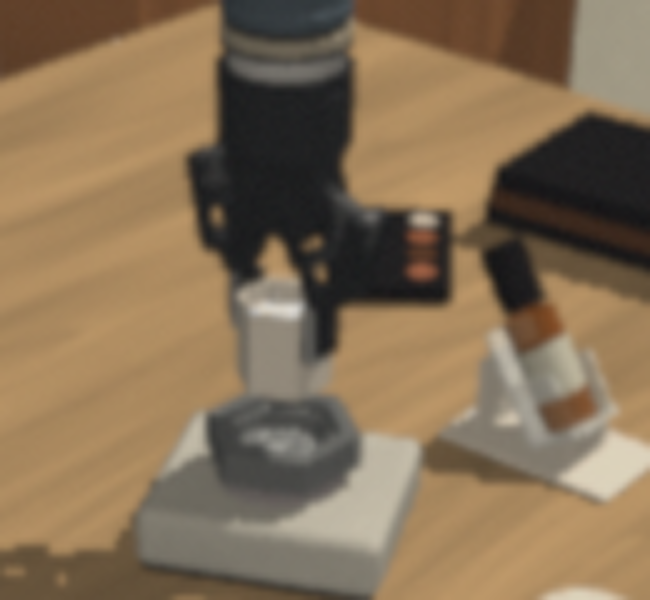

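View pics/n.png

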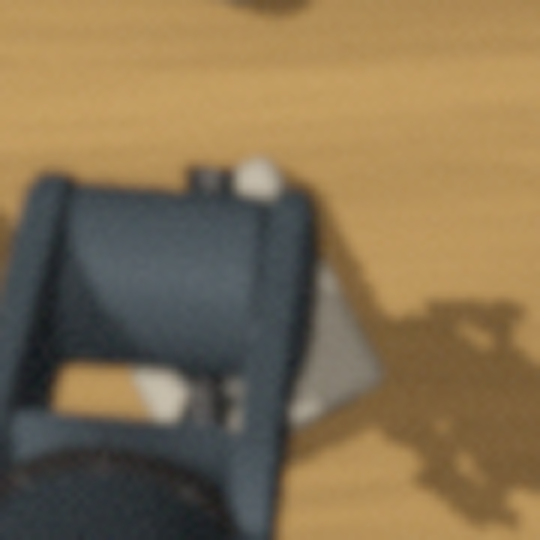

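Request:
play_rows(
  series=[
    [0.015,0,-0.001,0],
    [0.03,0,-0.001,0],
    [0.036,0,-0.001,0],
    [0.039,0,-0.001,0],
    [0.041,0,-0.001,0],
    [0.041,0,-0.001,0],
  ],
)

```text
t: 5.85
tcp_pos: [0.4538, 0.0752, 0.0895]
tool_rot: [-0.507, -0.492, 0.509, -0.492]
force: [-0.7, -1.8, 5.4]
finger_gap: 0.582
```

```bash
python3 - <<'E'
from h import *
plan([.4535,.076,.07],-1.7)
E
```

```text
t 5.85 tcp [0.4538 0.0752 0.0895] yaw -1.83 tilt 0.14 gap 0.582 F [-0.74 -1.84  5.39] q6 -0.04
shift [ 0.0195 -0.0003 -0.0008] spin -0.13 (q6 alt: 179.9 -180.1 )
```

Request:
play_rows(
  series=[
    [0.002,0,0,0],
    [0.002,0.0015,0,0],
    [0.002,0.001,0.0015,0],
    [0.002,-0.001,0.0015,0],
    [0.002,-0.002,0,0],
    [0.002,-0.001,-0.0015,0],
    [0.002,0.001,-0.002,0],
    [0.002,0.003,-0.001,0],
    [0.002,0.003,0.001,0],
    [0.002,0.002,0.003,0],
    [0.002,0,0.0035,0],
    [0.002,-0.002,0.003,0],
    [0.002,-0.0035,0.001,0],
    [0.002,-0.0035,-0.001,0],
    [0.002,-0.002,-0.003,0],
    [0.002,0,-0.004,0],
    [0.002,0.002,-0.004,0],
    [0.002,0.004,-0.002,0],
    [0.002,0.004,0,0],
  ],
)

```text
t: 7.75
tcp_pos: [0.4536, 0.0758, 0.087]
tool_rot: [-0.505, -0.494, 0.511, -0.489]
force: [-5.5, 3.1, 0.8]
finger_gap: 0.58
```

```bash
python3 - <<'E'
from h import *
plan([.4535,.076,.081],-1.7)
E
```

```text
t 7.75 tcp [0.4536 0.0758 0.087 ] yaw -1.88 tilt 0.57 gap 0.580 F [-5.45  3.07  0.8 ] q6 -0.04
shift [ 0.006  -0.     -0.0002] spin -0.18 (q6 alt: 179.8 -180.2 )
```

Request:
play_rows(
  series=[
    [0.001,0,0,0],
    [0.003,0,0,0],
    [0.005,0,0,0],
    [0.006,0,0,0],
    [0.006,0,0,0],
  ],
)

```text
t: 8.25
tcp_pos: [0.4535, 0.0759, 0.0811]
tool_rot: [-0.505, -0.494, 0.511, -0.489]
force: [-2.9, -0.6, 5.2]
finger_gap: 0.58
```

```bash
python3 - <<'E'
from h import *
plan([.4535,.076,.081],-1.7)
s=take("scene","scene3");crop(s,290,110,380,210,6,"o.png")
E
```

```text
t 8.25 tcp [0.4535 0.0759 0.0811] yaw -1.88 tilt 0.58 gap 0.580 F [-2.9  -0.56  5.18] q6 -0.04
shift [ 0.0001  0.     -0.0001] spin -0.18 (q6 alt: 179.8 -180.2 )
```

View pics/o.png

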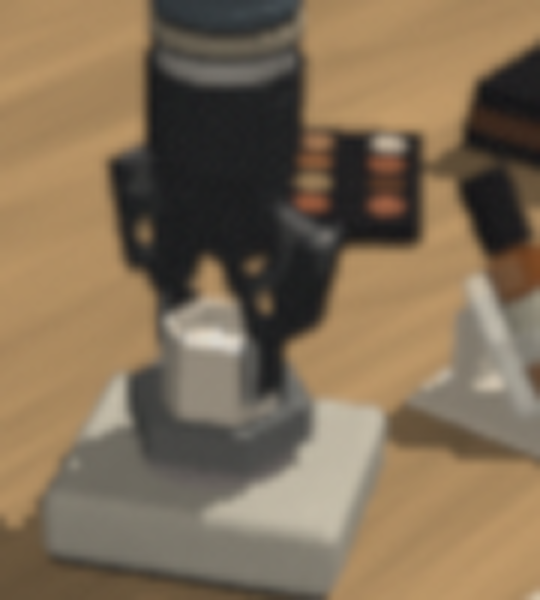

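Request:
play_rows(
  series=[
    [0,0,0,0],
    [0,0,0,0],
    [0,0,0,0],
    [0,0,0,0],
  ],
  claw=80,
)

```text
t: 8.7
tcp_pos: [0.4538, 0.0758, 0.0812]
tool_rot: [-0.506, -0.494, 0.511, -0.49]
force: [0.8, 0.1, -0.8]
finger_gap: 0.8
```

Request:
play_rows(
  series=[
    [-0.03,0,0,0],
    [-0.08,0,0,0],
    [-0.13,0,0,0],
    [-0.13,0.05,0,0],
    [-0.13,0.1,0,0],
    [-0.13,0.15,0,0],
    [-0.13,0.15,0,0],
  ],
)

```text
t: 9.4
tcp_pos: [0.6122, 0.0699, 0.21]
tool_rot: [-0.508, -0.491, 0.509, -0.492]
force: [-0.6, -0.5, 0.5]
finger_gap: 0.795
```

```bash
python3 - <<'E'
from h import *
plan([.4535,.076,.081],-1.7)
s=take("scene","scene4");crop(s,290,120,370,210,6.5,"o4.png")
t=take("top","top4");crop(t,255,170,345,260,6,"n4.png")
for n,S in(("t",t),("s",s)):
    P=cloud(S); m=(np.hypot(P[...,0]-.454,P[...,1]-.076)<.04)&(P[...,2]>.09)&(P[...,2]<.16)
    print(n,m.sum(),np.percentile(P[m][:,2],[5,50,90,98]) if m.any() else "",P[m].mean(0))
E
```

```text
t 9.40 tcp [0.6122 0.0699 0.21  ] yaw -1.93 tilt 0.08 gap 0.795 F [-0.63 -0.46  0.48] q6 -0.03
shift [ 0.1291 -0.1588 -0.0009] spin -0.23 (q6 alt: 179.8 -180.2 )
t 58 [0.09642988 0.10158102 0.11244939 0.11484341] [0.45202894 0.06105346 0.10384686]
s 249 [0.09283702 0.10233521 0.1116117  0.11320893] [0.45517494 0.0724569  0.10327178]
```

View pics/o4.png

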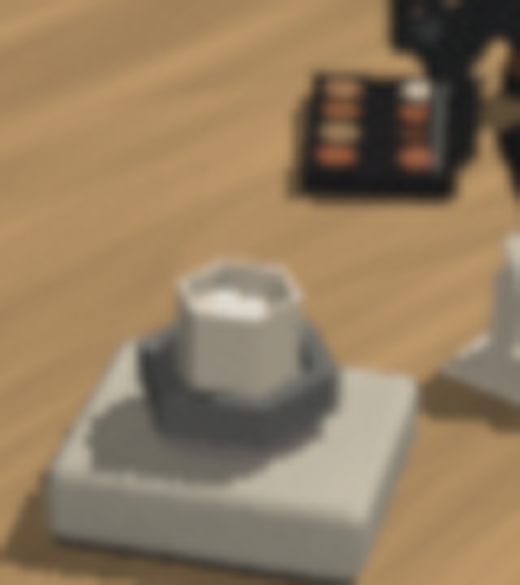

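View pics/n4.png

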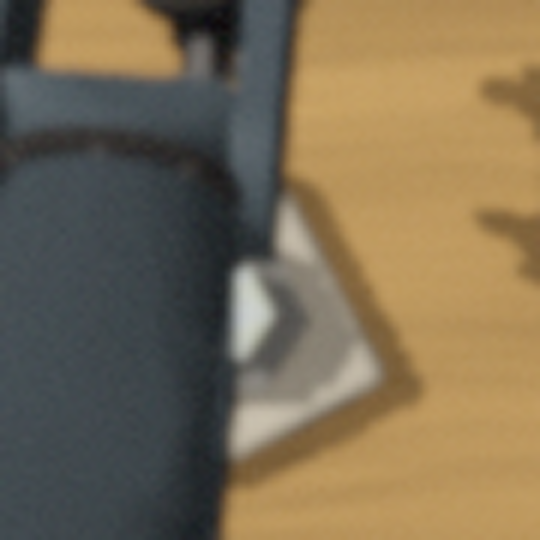

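```bash
python3 - <<'E'
from h import *
plan([.471,.2715,.2],92.6)
E
```

```text
t 9.50 tcp [0.6051 0.0708 0.2088] yaw -1.89 tilt 0.64 gap 0.798 F [-1.1   1.24 -0.53] q6 -0.03
shift [ 0.0102 -0.1405 -0.1962] spin 85.51 (q6 alt: 265.5 -94.5 )
```

Request:
play_rows(
  series=[
    [0,-0.01,-0.02,8.5],
    [0,-0.03,-0.04,17],
    [0,-0.045,-0.06,25.5],
    [0.0,-0.06,-0.08,34],
    [0.0,-0.075,-0.1,42.5],
    [0.0,-0.09,-0.125,51],
    [0.0,-0.11,-0.15,59.5],
    [0.0,-0.125,-0.175,68],
    [0.01,-0.14,-0.19,76.5],
    [0.01,-0.1405,-0.196,85.5],
    [0.01,-0.1405,-0.196,85.5],
    [0.01,-0.1405,-0.196,85.5],
  ],
  claw=75,
)

```text
t: 10.7
tcp_pos: [0.4699, 0.271, 0.2003]
tool_rot: [-0.703, -0.017, 0.711, -0.018]
force: [1.0, 1.2, -0.2]
finger_gap: 0.754
```

```bash
python3 - <<'E'
from h import *
plan([.471,.2715,.094],92.6)
s=take("scene","scene5");crop(s,300,70,430,200,4.5,"p5.png")
E
```

```text
t 10.70 tcp [0.4699 0.271  0.2003] yaw -87.20 tilt 0.68 gap 0.754 F [ 1.03  1.16 -0.24] q6 1.84
shift [ 0.1062 -0.0005 -0.0023] spin 0.2 (q6 alt: 180.2 -179.8 )
```

View pics/p5.png

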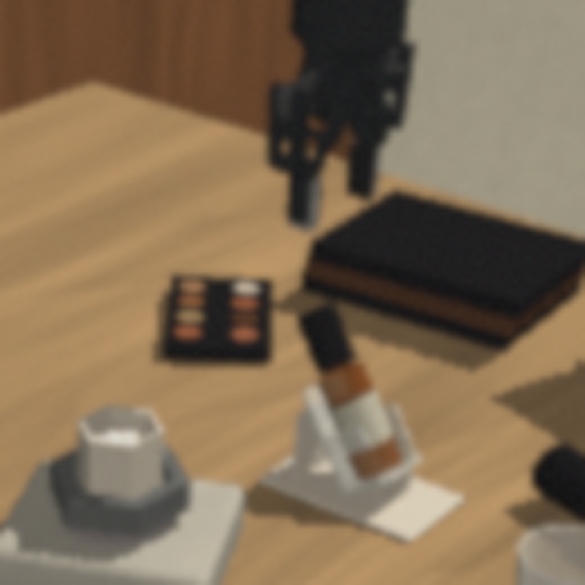

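Request:
play_rows(
  series=[
    [0.04,0,-0.001,0.2],
    [0.08,0,-0.002,0.2],
    [0.1,0,-0.002,0.2],
    [0.106,0,-0.002,0.2],
    [0.106,0,-0.002,0.2],
  ],
)

```text
t: 11.25
tcp_pos: [0.4712, 0.2702, 0.0938]
tool_rot: [-0.702, -0.015, 0.711, -0.016]
force: [0.5, -0.7, -0.1]
finger_gap: 0.75
```

```bash
python3 - <<'E'
from h import *
plan([.471,.2715,.094],92.6)
s=take("scene","scene6");crop(s,340,100,430,200,6,"p6.png")
E
```

```text
t 11.25 tcp [0.4712 0.2702 0.0938] yaw -87.45 tilt 0.74 gap 0.750 F [ 0.52 -0.67 -0.1 ] q6 1.84
shift [-0.0002 -0.0013  0.0001] spin -0.05 (q6 alt: 180.0 -180.0 )
```

View pics/p6.png

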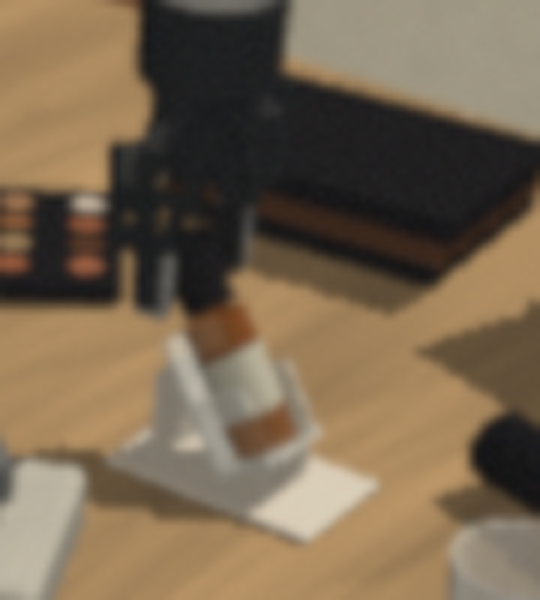

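Request:
play_rows(
  series=[
    [0,-0.001,0,0],
    [0,-0.001,0,0],
    [0,-0.001,0,0],
    [0,-0.001,0,0],
    [0,-0.001,0,0],
    [0,-0.001,0,0],
    [0,-0.001,0,0],
  ],
  claw=0,
  force=25,
)

```text
t: 12.0
tcp_pos: [0.4728, 0.2719, 0.0962]
tool_rot: [-0.704, -0.016, 0.71, -0.016]
force: [-0.9, -1.6, 7.0]
finger_gap: 0.356
```

Request:
play_rows(
  series=[
    [-0.01,0,0,0],
    [-0.03,0,0,0],
    [-0.06,0,0,0],
    [-0.09,0,0,0],
    [-0.11,0,0,0],
    [-0.12,0,0,0],
    [-0.12,0,0,0],
    [-0.12,0,0,0],
  ],
)

```text
t: 12.8
tcp_pos: [0.473, 0.2717, 0.2155]
tool_rot: [-0.704, -0.016, 0.71, -0.016]
force: [0.0, 0.7, -1.5]
finger_gap: 0.354
```

```bash
python3 - <<'E'
from h import *
plan([.471,.2715,.2],92.6)
s=take("scene","scene7");crop(s,330,50,440,190,4.2,"p7.png")
E
```

```text
t 12.80 tcp [0.473  0.2717 0.2155] yaw -87.42 tilt 0.54 gap 0.354 F [ 0.01  0.73 -1.46] q6 1.84
shift [0.0155 0.0001 0.0018] spin -0.02 (q6 alt: 180.0 -180.0 )
```

View pics/p7.png

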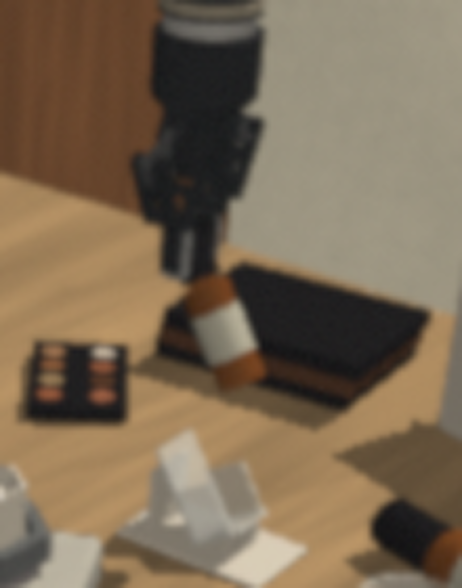

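```bash
python3 - <<'E'
from h import *
plan([.57,-.03,.2],92.6)
E
```

```text
t 12.85 tcp [0.4727 0.2716 0.215 ] yaw -87.43 tilt 0.61 gap 0.359 F [-0.04  0.13  0.18] q6 1.84
shift [ 0.0142  0.3056 -0.0838] spin -0.03 (q6 alt: 180.0 -180.0 )
```

Request:
play_rows(
  series=[
    [0,0.02,-0.01,0],
    [0,0.06,-0.02,0],
    [0,0.1,-0.03,0],
    [0,0.14,-0.04,0],
    [0,0.18,-0.05,0],
    [0,0.22,-0.06,0],
    [0,0.26,-0.07,0],
    [0,0.29,-0.08,0],
    [0,0.305,-0.084,0],
    [0.03,0.305,-0.084,0],
    [0.07,0.305,-0.084,0],
    [0.1,0.305,-0.084,0],
    [0.12,0.305,-0.084,0],
    [0.125,0.305,-0.084,0],
    [0.125,0.305,-0.084,0],
  ],
)

```text
t: 14.35
tcp_pos: [0.568, -0.0286, 0.088]
tool_rot: [-0.702, -0.016, 0.712, -0.016]
force: [-1.3, 0.3, -0.5]
finger_gap: 0.353
```

```bash
python3 - <<'E'
from h import *
plan([.57,-.03,.0816],92.6)
s=take("scene","scene8");crop(s,240,100,400,270,3.4,"p8.png")
E
```

```text
t 14.35 tcp [ 0.568  -0.0286  0.088 ] yaw -87.40 tilt 0.79 gap 0.353 F [-1.27  0.31 -0.5 ] q6 1.28
shift [ 0.0064  0.0015 -0.002 ] spin 0.0 (q6 alt: 180.0 -180.0 )
```

View pics/p8.png

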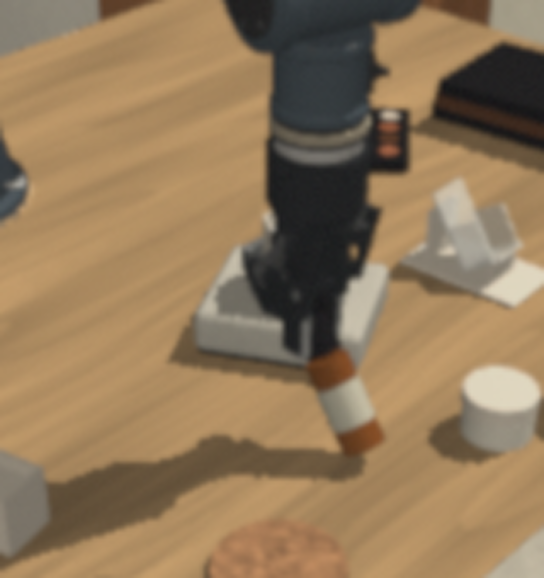

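Request:
play_rows(
  series=[
    [0.003,0,0,0],
    [0.006,0,0,0],
    [0.008,0,0,0],
    [0.008,0,0,0],
  ],
)

```text
t: 14.8
tcp_pos: [0.5692, -0.029, 0.0814]
tool_rot: [-0.703, -0.016, 0.711, -0.016]
force: [-1.1, 0.8, -0.6]
finger_gap: 0.356
```

Request:
play_rows(
  series=[
    [0.001,0,0,0],
    [0.002,0,0,0],
    [0.003,0,0,0],
    [0.003,0,0,0],
  ],
)

```text
t: 15.2
tcp_pos: [0.5691, -0.0291, 0.0804]
tool_rot: [-0.703, -0.016, 0.71, -0.016]
force: [-5.0, 0.6, 12.2]
finger_gap: 0.363
```

Request:
play_rows(
  series=[
    [0.0,0,-0.003,0],
    [-0.001,0,-0.006,0],
    [-0.002,0,-0.0095,0],
    [-0.003,0,-0.0125,0],
    [-0.004,0,-0.016,0],
    [-0.0047,0,-0.019,0],
    [-0.0053,0,-0.0225,0],
    [-0.0059,0,-0.0255,0],
    [-0.0059,0,-0.0255,0],
  ],
)

```text
t: 16.1
tcp_pos: [0.5953, -0.0279, 0.0862]
tool_rot: [-0.704, -0.016, 0.71, -0.016]
force: [-0.1, -0.1, -0.1]
finger_gap: 0.356
```

```bash
python3 - <<'E'
from h import *
plan([.57,-.03,.0816],92.6)
s=take("scene","scene9");crop(s,290,140,390,250,5.2,"p9.png")
E
```

```text
t 16.10 tcp [ 0.5953 -0.0279  0.0862] yaw -87.38 tilt 0.51 gap 0.356 F [-0.1  -0.06 -0.05] q6 1.30
shift [0.0048 0.0009 0.0253] spin 0.02 (q6 alt: 180.0 -180.0 )
```

View pics/p9.png

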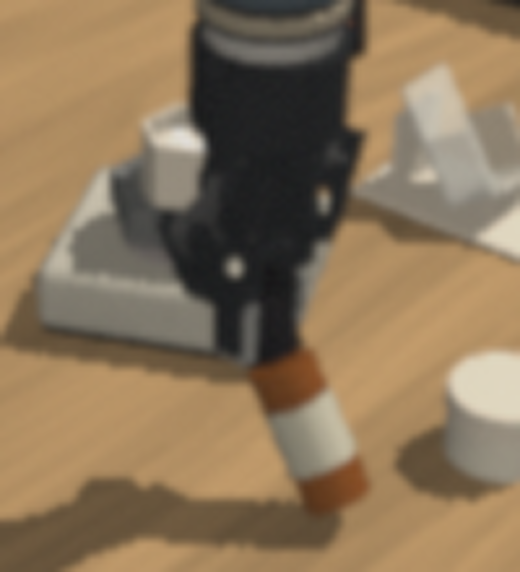

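```bash
python3 - <<'E'
from h import *
plan([.530,-.064,.13],28.5)
E
```

```text
t 16.15 tcp [ 0.5948 -0.0279  0.0861] yaw -87.38 tilt 0.55 gap 0.355 F [-0.34  0.15 -0.86] q6 1.30
shift [-0.0433  0.0331  0.0668] spin 64.12 (q6 alt: 244.1 -115.9 )
```

Request:
play_rows(
  series=[
    [-0.02,0.003,0.005,-4],
    [-0.043,0.006,0.01,-12],
    [-0.043,0.01,0.02,-20.5],
    [-0.043,0.015,0.03,-29],
    [-0.043,0.02,0.04,-37.5],
    [-0.043,0.025,0.05,-46],
    [-0.043,0.03,0.06,-54.5],
    [-0.043,0.033,0.067,-63],
    [-0.043,0.033,0.067,-71.5],
    [-0.043,0.033,0.067,-80],
    [-0.043,0.033,0.067,-88.5],
    [-0.043,0.033,0.067,-97],
    [-0.043,0.033,0.067,-105.5],
    [-0.043,0.033,0.067,-113],
    [-0.043,0.033,0.067,-115.9],
    [-0.043,0.033,0.067,-115.9],
  ],
  force=22,
)

```text
t: 17.75
tcp_pos: [0.5296, -0.0638, 0.1298]
tool_rot: [0.359, 0.611, -0.364, 0.605]
force: [-0.1, -0.3, -1.0]
finger_gap: 0.354
```

```bash
python3 - <<'E'
from h import *
plan([.530,-.064,.095],28.5)
s=take("scene","scene10");crop(s,270,130,390,260,4.5,"p10.png")
t=take("top","top10");crop(t,255,150,375,260,5,"n10.png")
E
```

```text
t 17.75 tcp [ 0.5296 -0.0638  0.1298] yaw 28.51 tilt 0.56 gap 0.354 F [-0.12 -0.31 -0.99] q6 -0.82
shift [0.0347 0.0006 0.0005] spin 0.01 (q6 alt: 180.0 -180.0 )
```

View pics/p10.png

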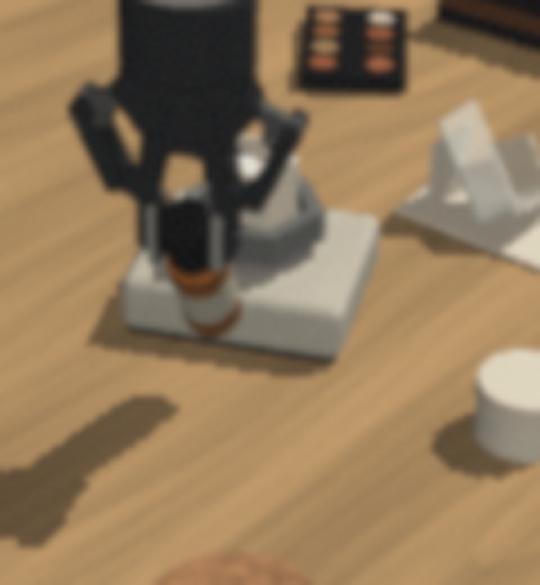

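View pics/n10.png

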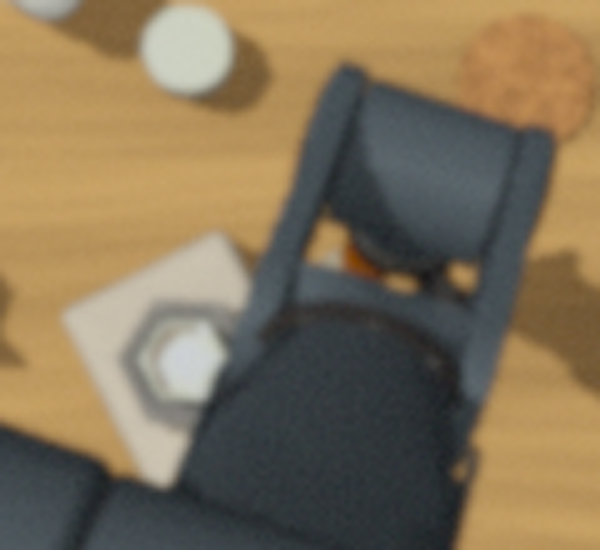

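Request:
play_rows(
  series=[
    [0.015,0,0,0],
    [0.03,0,0,0],
    [0.035,0,0,0],
    [0.035,0,-0.008,0],
    [0.035,0,-0.016,0],
    [0.035,0,-0.022,0],
    [0.035,0,-0.026,0],
    [0.035,0,-0.03,0],
    [0.035,0,-0.034,0],
    [0.035,0,-0.038,0],
    [0.035,0,-0.042,0],
    [0.035,0,-0.042,0],
  ],
  force=20,
)

```text
t: 19.05
tcp_pos: [0.5101, -0.0268, 0.0953]
tool_rot: [0.36, 0.61, -0.364, 0.605]
force: [2.3, -3.2, -2.0]
finger_gap: 0.356
```

```bash
python3 - <<'E'
from h import *
plan([.493,.004,.095],28.5)
s=take("scene","scene11");crop(s,270,130,390,260,4.5,"p11.png")
E
```

```text
t 19.05 tcp [ 0.5101 -0.0268  0.0953] yaw 28.44 tilt 0.43 gap 0.356 F [ 2.35 -3.24 -1.98] q6 -0.76
shift [ 0.0004 -0.0003 -0.0352] spin -0.06 (q6 alt: 179.9 -180.1 )
```

View pics/p11.png

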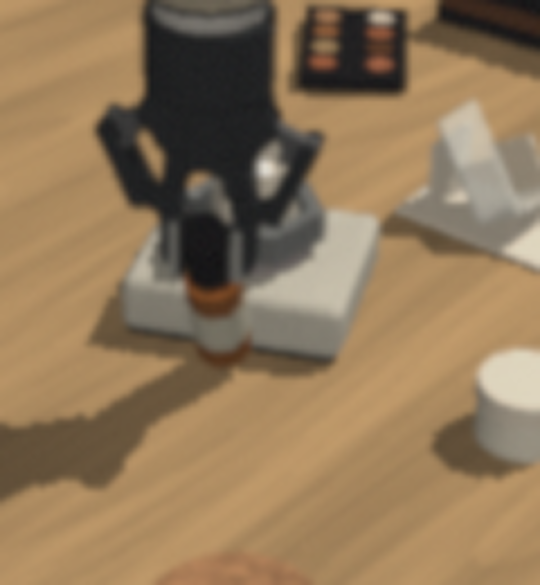

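Request:
play_rows(
  series=[
    [0,0,-0.004,0],
    [0,0,-0.008,0],
    [0,0,-0.012,0],
    [0,0,-0.016,0],
    [0,0,-0.02,0],
    [0,0,-0.024,0],
    [0,0,-0.028,0],
    [0,0,-0.031,0],
    [0,0,-0.031,0],
  ],
)

```text
t: 20.0
tcp_pos: [0.4946, 0.001, 0.0951]
tool_rot: [0.36, 0.61, -0.364, 0.605]
force: [0.8, -2.3, -0.1]
finger_gap: 0.36
```

```bash
python3 - <<'E'
from h import *
plan([.493,.004,.095],28.5)
s=take("scene","scene12");crop(s,270,130,390,260,4.5,"p12.png")
E
```

```text
t 20.00 tcp [0.4946 0.001  0.0951] yaw 28.45 tilt 0.51 gap 0.360 F [ 0.8  -2.35 -0.12] q6 -0.72
shift [ 0.0001  0.     -0.0034] spin -0.05 (q6 alt: 180.0 -180.0 )
```

View pics/p12.png

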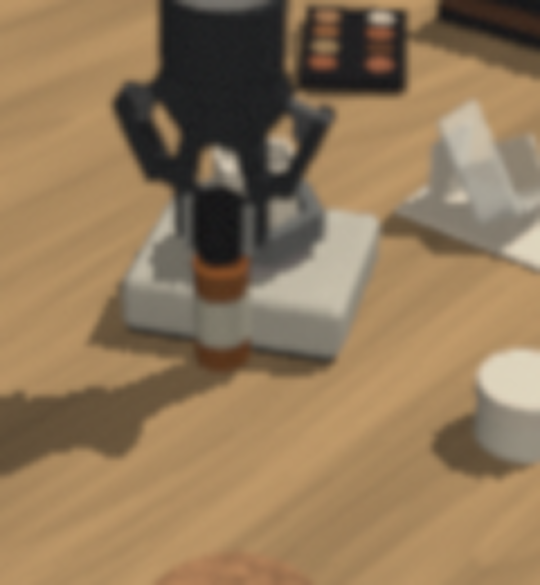

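Request:
play_rows(
  series=[
    [0,0,-0.001,0],
    [0,0,-0.002,0],
    [0,0,-0.003,0],
    [0,0,0.002,0],
    [0,0,0.008,0],
    [0.004,0,0.008,0],
    [0.006,0,0.008,0],
    [0.008,0,0.008,0],
    [0.009,0,0.008,0],
    [0.009,0,0.008,0],
  ],
)

```text
t: 21.05
tcp_pos: [0.4979, -0.0059, 0.0868]
tool_rot: [0.36, 0.61, -0.364, 0.605]
force: [-1.5, 0.6, 8.2]
finger_gap: 0.353
```

Request:
play_rows(
  series=[
    [0.001,0,0,0],
    [0.002,0,0,0],
    [0.003,0,0,0],
    [0.003,0,0,0],
    [0.003,0,0,0],
  ],
)

```text
t: 21.55
tcp_pos: [0.4979, -0.0059, 0.0866]
tool_rot: [0.36, 0.61, -0.363, 0.605]
force: [-4.1, -0.1, 23.2]
finger_gap: 0.356
```

```bash
python3 - <<'E'
from h import *
plan([.493,.004,.095],28.5)
s=take("scene","scene13");crop(s,290,130,360,230,6,"p13.png")
E
```

```text
t 21.55 tcp [ 0.4979 -0.0059  0.0866] yaw 28.49 tilt 0.50 gap 0.356 F [-4.13 -0.11 23.21] q6 -0.73
shift [-0.0084  0.0004 -0.0111] spin -0.01 (q6 alt: 180.0 -180.0 )
```

View pics/p13.png

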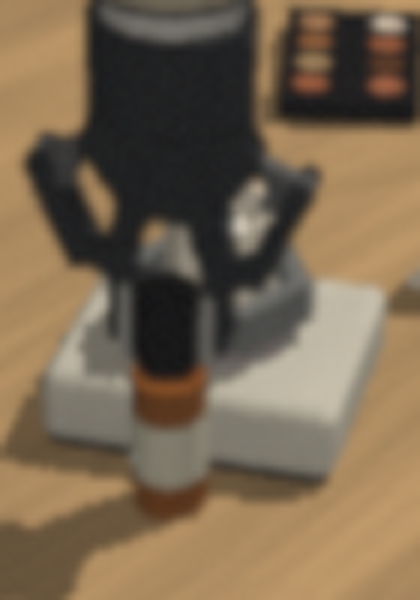

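```bash
python3 - <<'E'
from h import *
plan([.4536,.0758,.225],-48)
E
```

```text
t 21.60 tcp [ 0.4979 -0.0059  0.0866] yaw 28.49 tilt 0.49 gap 0.357 F [-4.23  0.6  24.39] q6 -0.73
shift [-0.1381 -0.0011 -0.0934] spin 76.49 (q6 alt: 256.5 -103.5 )
```

Request:
play_rows(
  series=[
    [0,0,0,0],
    [-0.01,0,0.01,0],
    [-0.04,0,0.01,0],
    [-0.08,0,0.01,8],
    [-0.12,0,0.01,16],
    [-0.138,0,0,24],
    [-0.138,0,-0.02,32],
    [-0.138,0,-0.04,40],
    [-0.138,-0.001,-0.06,48],
    [-0.138,-0.001,-0.08,56],
    [-0.138,-0.001,-0.093,64],
    [-0.138,-0.001,-0.093,72],
    [-0.138,-0.001,-0.093,76.5],
    [-0.138,-0.001,-0.093,76.5],
    [-0.138,-0.001,-0.093,76.5],
  ],
  force=50,
)

```text
t: 23.1
tcp_pos: [0.4535, 0.0756, 0.2246]
tool_rot: [-0.657, -0.255, 0.663, -0.253]
force: [-0.5, -0.2, -0.4]
finger_gap: 0.354
```

```bash
python3 - <<'E'
from h import *
plan([.4536,.0758,.2],-48)
s=take("scene","scene14");crop(s,290,80,370,200,5,"p14.png")
t=take("top","top14");crop(t,255,170,345,260,6,"n14.png")
E
```

```text
t 23.10 tcp [0.4535 0.0756 0.2246] yaw -47.91 tilt 0.54 gap 0.354 F [-0.51 -0.25 -0.4 ] q6 0.76
shift [ 0.0246  0.0001 -0.0004] spin 0.09 (q6 alt: 180.1 -179.9 )
```

View pics/p14.png

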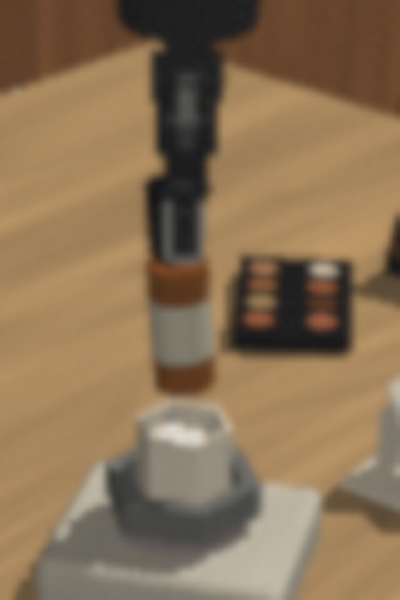

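View pics/n14.png

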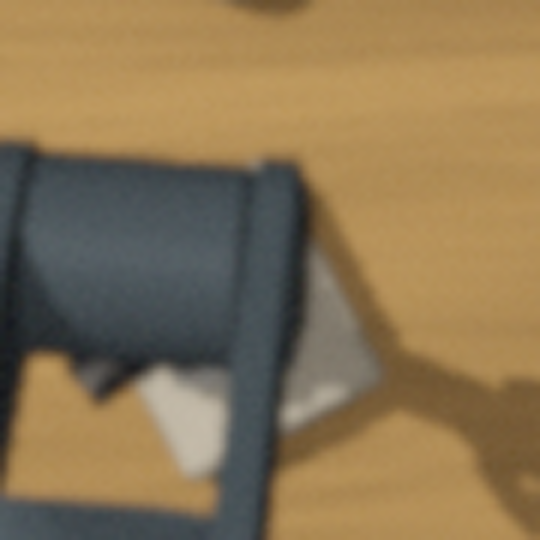

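```bash
python3 - <<'E'
from h import *
s=load("scene14");im=s["image"].astype(int)
hsv=cv2.cvtColor(s["image"],cv2.COLOR_BGR2HSV)
# row-wise edges by gradient magnitude, body
for v in (136,140,146,150,154):
    row=im[v,300:360]; g=np.abs(np.diff(row,axis=0)).sum(1); 
    L=8+np.argmax(g[8:28]) ; Rr=28+np.argmax(g[28:50])
    def sub(i): w=g[i-1:i+2]; return i+.5+300+ (w*[-1,0,1]).sum()/w.sum()
    print("bottle",v,sub(L),sub(Rr),(sub(L)+sub(Rr))/2)
for v in (172,176,180,184):
    row=im[v,300:360]; g=np.abs(np.diff(row,axis=0)).sum(1); print("adapter",v,[(300+i+.5,int(g[i])) for i in range(60) if g[i]>60 and g[i]==g[max(0,i-1):i+2].max()])
for z in (.14,.16,.18,.2,.107,.09): print(z,proj(s,[.4536,.0758,z]).round(2))
E
```

```text
bottle 136 318.77477477477476 335.64222222222224 327.2084984984985
bottle 140 319.42814371257487 334.6938775510204 327.06101063179767
bottle 146 319.421568627451 333.75405405405405 326.5878113407525
bottle 150 319.56363636363636 337.3414634146341 328.45254988913524
bottle 154 320.49074074074076 332.4319371727749 326.4613389567578Traceback (most recent call last):
  File "<stdin>", line 11, in <module>
IndexError: index 59 is out of bounds for axis 0 with size 59
```

```bash
python3 - <<'E'
from h import *
s=load("scene14");im=s["image"].astype(int)
for z in (.14,.16,.18,.2,.107,.09): print(z,proj(s,[.4536,.0758,z]).round(2))
a=cv2.resize(s["image"][125:190,305:350],None,fx=9,fy=9,interpolation=cv2.INTER_LANCZOS4)
cv2.imwrite("pics/q14.png",a)
E
```

```text
0.14 [326.67 155.83]
0.16 [326.73 149.64]
0.18 [326.8  143.33]
0.2 [326.86 136.9 ]
0.107 [326.56 165.81]
0.09 [326.51 170.83]
```

View pics/q14.png

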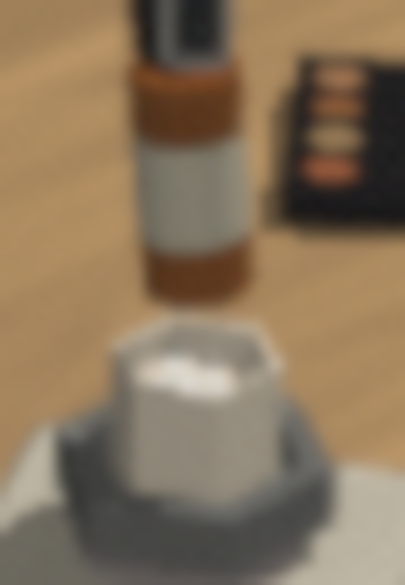

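Request:
play_rows(
  series=[
    [0.01,0,0,0],
    [0.02,0,0,0],
    [0.024,0,0,0],
    [0.028,0,0,0],
    [0.031,0,0,0],
    [0.034,0,0,0],
    [0.036,0,0,0],
    [0.037,0,0,0],
  ],
)

```text
t: 24.0
tcp_pos: [0.4535, 0.0755, 0.1878]
tool_rot: [-0.657, -0.254, 0.663, -0.253]
force: [-0.6, -0.0, 2.3]
finger_gap: 0.345
```

```bash
python3 - <<'E'
from h import *
plan([.4536,.0758,.1876],-48)
s=take("scene","scene15")
a=cv2.resize(s["image"][115:195,300:355],None,fx=7,fy=7,interpolation=cv2.INTER_LANCZOS4)
cv2.imwrite("pics/q15.png",a)
E
```

```text
t 24.00 tcp [0.4535 0.0755 0.1878] yaw -47.96 tilt 0.51 gap 0.345 F [-0.64 -0.03  2.34] q6 0.76
shift [ 0.0002 -0.0002 -0.0003] spin 0.04 (q6 alt: 180.0 -180.0 )
```

View pics/q15.png

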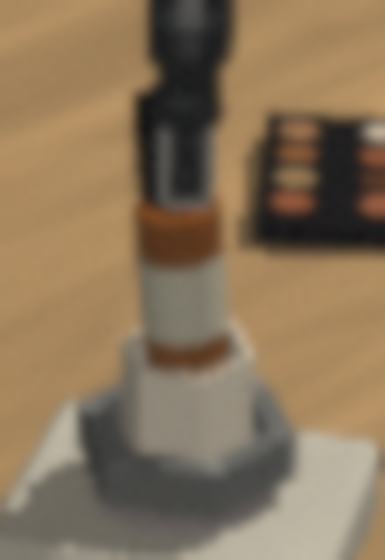

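Request:
play_rows(
  series=[
    [0,0,0,0],
    [0,0,0,0],
    [0,0,0,0],
    [0,0,0,0],
    [0,0,0,0],
    [0,0,0,0],
  ],
  claw=55,
)

```text
t: 24.65
tcp_pos: [0.4535, 0.0755, 0.1879]
tool_rot: [-0.657, -0.254, 0.663, -0.253]
force: [0.2, -0.1, -0.5]
finger_gap: 0.55
```

```bash
python3 - <<'E'
from h import *
plan([.4536,.0758,.1876],-48)
s=take("scene","scene16")
a=cv2.resize(s["image"][115:195,300:355],None,fx=7,fy=7,interpolation=cv2.INTER_LANCZOS4)
cv2.imwrite("pics/q16.png",a)
E
```

```text
t 24.65 tcp [0.4535 0.0755 0.1879] yaw -47.96 tilt 0.51 gap 0.550 F [ 0.16 -0.08 -0.51] q6 0.76
shift [ 0.0003 -0.0001 -0.0003] spin 0.04 (q6 alt: 180.0 -180.0 )
```

View pics/q16.png

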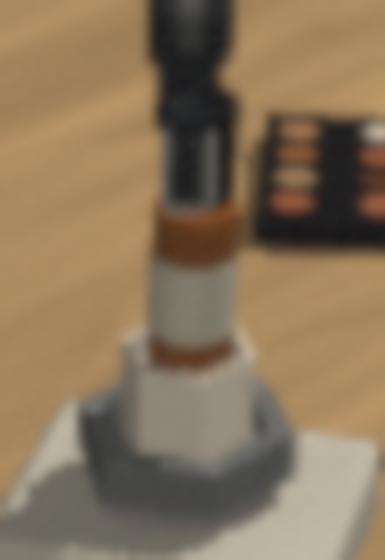

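Request:
play_rows(
  series=[
    [0,0,0,0],
    [0,0,0,0],
    [0,0,0,0],
    [0,0,0,0],
  ],
)

```text
t: 25.1
tcp_pos: [0.4535, 0.0755, 0.1879]
tool_rot: [-0.657, -0.254, 0.663, -0.253]
force: [-0.1, 0.1, 1.2]
finger_gap: 0.55
```

```bash
python3 - <<'E'
from h import *
s=take("scene","scene17")
a=cv2.resize(s["image"][115:195,300:355],None,fx=7,fy=7,interpolation=cv2.INTER_LANCZOS4)
cv2.imwrite("pics/q17.png",a)
for n in("scene16","scene17"):
    s=load(n);im=cv2.GaussianBlur(s["image"],(0,0),.7).astype(int)
    up=cv2.resize(s["image"],None,fx=4,fy=4,interpolation=cv2.INTER_CUBIC).astype(int)
    for v in (147,150,154,158,161):
        g=np.abs(np.diff(up[4*v,310*4:345*4],axis=0)).sum(1).astype(float); g=np.convolve(g,np.ones(5)/5,'same')
        L=np.argmax(g[30:60])+30;R=np.argmax(g[75:110])+75; print(n,v,310+L/4,310+R/4,310+(L+R)/8)
E
```

```text
scene16 147 321.75 336.0 328.875
scene16 150 321.75 333.5 327.625
scene16 154 320.75 333.75 327.25
scene16 158 320.75 333.5 327.125
scene16 161 320.75 332.75 326.75
scene17 147 321.0 335.75 328.375
scene17 150 321.0 333.25 327.125
scene17 154 320.75 331.75 326.25
scene17 158 320.75 333.25 327.0
scene17 161 320.75 332.75 326.75
```

View pics/q17.png

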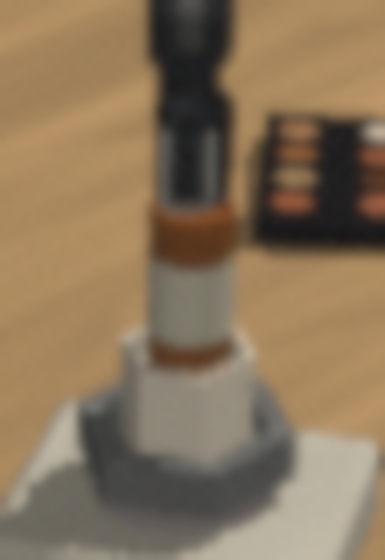

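Request:
play_rows(
  series=[
    [0,0,-0.001,0],
    [0,0,-0.002,0],
    [0,0,-0.002,0],
    [0,0,-0.002,0],
    [0,0,-0.002,0],
    [0,0,-0.002,0],
  ],
)

```text
t: 25.75
tcp_pos: [0.4549, 0.0768, 0.1878]
tool_rot: [-0.657, -0.255, 0.663, -0.253]
force: [0.5, -0.5, -0.6]
finger_gap: 0.546
```

Request:
play_rows(
  series=[
    [0,0,0,0],
    [0,0,0,0],
    [0,0,0,0],
    [0,0,0,0],
    [0,0,0,0],
    [0,0,0,0],
  ],
  claw=0,
  force=60,
)

```text
t: 26.35
tcp_pos: [0.455, 0.0768, 0.188]
tool_rot: [-0.657, -0.254, 0.663, -0.253]
force: [-0.2, -0.5, 3.6]
finger_gap: 0.346
```

```bash
python3 - <<'E'
from h import *
plan([.4536,.0758,.1876],-48)
s=take("scene","scene18")
a=cv2.resize(s["image"][115:195,300:355],None,fx=7,fy=7,interpolation=cv2.INTER_LANCZOS4)
cv2.imwrite("pics/q18.png",a)
E
```

```text
t 26.35 tcp [0.455  0.0768 0.188 ] yaw -47.96 tilt 0.50 gap 0.346 F [-0.17 -0.48  3.59] q6 0.76
shift [ 0.0004 -0.0002  0.0017] spin 0.04 (q6 alt: 180.0 -180.0 )
```

View pics/q18.png

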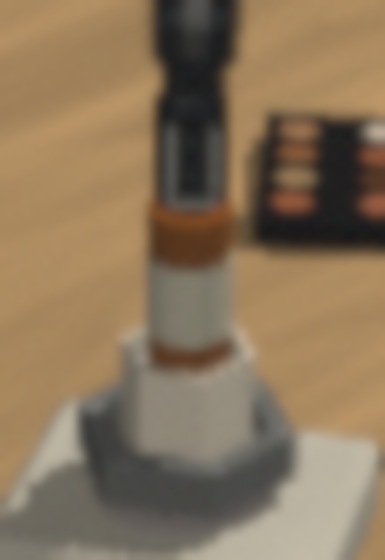

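Request:
play_rows(
  series=[
    [0.002,0,0,0],
    [0.004,0,0,0],
    [0.006,0,0,0],
    [0.008,0,0,0],
    [0.009,0,0,0],
    [0.01,0,0,0],
  ],
)

```text
t: 27.0
tcp_pos: [0.4555, 0.077, 0.1798]
tool_rot: [-0.658, -0.254, 0.663, -0.253]
force: [-4.4, 1.5, 27.1]
finger_gap: 0.352
```

Request:
play_rows(
  series=[
    [0.0012,0,0,0],
    [0.0012,0,0,0],
    [0.0012,0,0,0],
    [0.0012,0,0,0],
    [0.0012,0,0,0],
    [0.0012,0,0,0],
    [0.0012,0,0,0],
    [0.0012,0,0,0],
    [0.0012,0,0,0],
    [0.0012,0,0,0],
    [0.0012,0,0,0],
    [0.0012,0,0,0],
    [0.0012,0,0,0],
  ],
)

```text
t: 28.3
tcp_pos: [0.4553, 0.077, 0.1799]
tool_rot: [-0.658, -0.254, 0.662, -0.253]
force: [-3.0, 0.5, 15.4]
finger_gap: 0.348
```

```bash
python3 - <<'E'
from h import *
plan([.4536,.0758,.1876],-48)
s=take("scene","scene19")
a=cv2.resize(s["image"][115:195,300:355],None,fx=7,fy=7,interpolation=cv2.INTER_LANCZOS4)
cv2.imwrite("pics/q19.png",a)
E
```

```text
t 28.30 tcp [0.4553 0.077  0.1799] yaw -47.95 tilt 0.40 gap 0.348 F [-2.97  0.52 15.38] q6 0.76
shift [-0.0077 -0.0003  0.0021] spin 0.05 (q6 alt: 180.1 -179.9 )
```

View pics/q19.png

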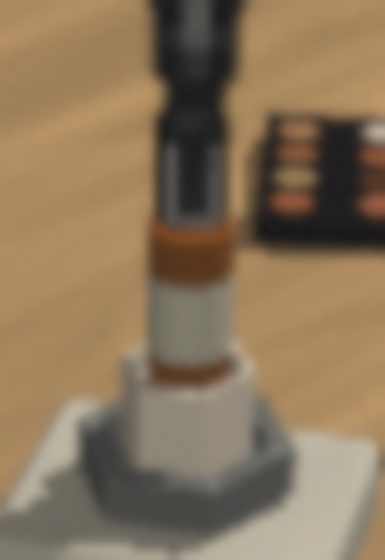

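Request:
play_rows(
  series=[
    [0.0025,0,0,0],
    [0.0025,0,0,0],
    [0.0025,0,0,0],
    [0.0025,0,0,0],
    [0.0025,0,0,0],
    [0.0025,0,0,0],
    [0.0025,0,0,0],
    [0.0025,0,0,0],
    [0.0025,0,0,0],
    [0.0025,0,0,0],
    [0.0025,0,0,0],
    [0.0025,0,0,0],
  ],
)

```text
t: 29.55
tcp_pos: [0.4555, 0.0771, 0.1798]
tool_rot: [-0.658, -0.254, 0.662, -0.253]
force: [-5.7, 0.9, 25.7]
finger_gap: 0.346
```

Request:
play_rows(
  series=[
    [-0.003,0,0,0],
    [-0.006,0,0,0],
    [-0.01,0,0,0],
    [-0.014,0,0,0],
    [-0.018,0,0,0],
    [-0.022,0,0,0],
    [-0.027,0,0,0],
    [-0.035,0,0,0],
    [-0.05,0,0,0],
    [-0.06,0,0,0],
    [-0.06,0,0,0],
  ],
)

```text
t: 30.65
tcp_pos: [0.457, 0.0771, 0.2414]
tool_rot: [-0.659, -0.254, 0.661, -0.254]
force: [0.3, -0.4, -1.6]
finger_gap: 0.349
```

```bash
python3 - <<'E'
from h import *
plan([.658,-.163,.13],-48)
s=take("scene","scene20")
a=cv2.resize(s["image"][95:215,280:400],None,fx=5,fy=5,interpolation=cv2.INTER_LANCZOS4)
cv2.imwrite("pics/q20.png",a)
# coaster ellipse refine
for n,S in(("t",load("top0")),("s",load("scene0"))):
    u,v=(360,167) if n=="t" else (322,268)
    z=.006; best=[]
    up=cv2.GaussianBlur(S["image"],(0,0),.8); lab=cv2.cvtColor(up,cv2.COLOR_BGR2LAB).astype(float)
    m=(lab[...,0]<(142 if n=="t" else 138))&(lab[...,1]>136.5)
    m=m.astype(np.uint8); w=np.zeros_like(m); w[v-22:v+22,u-28:u+28]=1; m&=w
    m=cv2.morphologyEx(m,cv2.MORPH_CLOSE,np.ones((5,5)));m=cv2.morphologyEx(m,cv2.MORPH_OPEN,np.ones((3,3)))
    c=max(cv2.findContours(m,0,1)[0],key=cv2.contourArea);h=cv2.convexHull(c)
    e=cv2.fitEllipse(h); X=plane(S,np.array([e[0][0]]),np.array([e[0][1]]),z); H=h[:,0]; Y=plane(S,H[:,0],H[:,1],z)
    print(n,e,X,Y.min(0),Y.max(0),(Y.min(0)+Y.max(0))/2)
E
```

```text
t 30.65 tcp [0.457  0.0771 0.2414] yaw -47.93 tilt 0.12 gap 0.349 F [ 0.28 -0.35 -1.63] q6 0.76
shift [0.1114 0.3129 0.0115] spin 0.07 (q6 alt: 180.1 -179.9 )
t ((360.07452392578125, 166.42266845703125), (26.422908782958984, 29.153182983398438), 86.85908508300781) [[ 0.6558612 -0.1616657  0.006    ]] [ 0.60992906 -0.2122349   0.006     ] [ 0.70149323 -0.11062123  0.006     ] [ 0.65571115 -0.16142806  0.006     ]
s ((321.94708251953125, 266.74371337890625), (29.146934509277344, 41.182403564453125), 89.17257690429688) [[ 0.66120753 -0.16627651  0.006     ]] [ 0.61021514 -0.21484756  0.006     ] [ 0.71022473 -0.11350122  0.006     ] [ 0.66021994 -0.16417439  0.006     ]
```

View pics/q20.png

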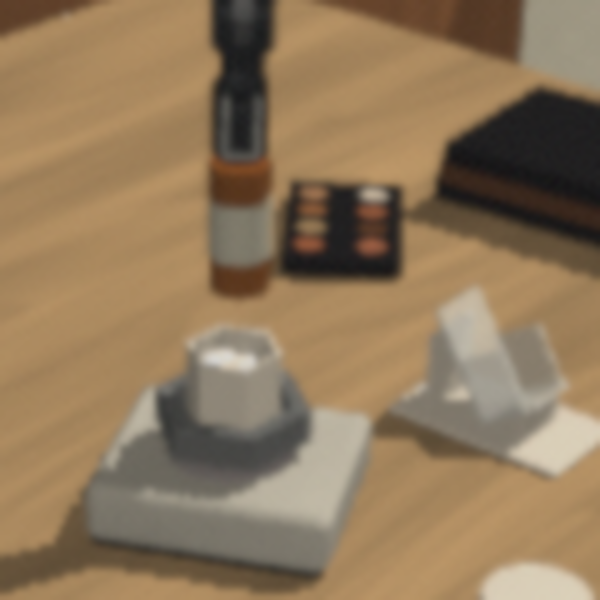

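Request:
play_rows(
  series=[
    [0,0.02,0.001,0],
    [0,0.06,0.002,0],
    [0,0.1,0.003,0],
    [0,0.14,0.005,0],
    [0,0.18,0.006,0],
    [0,0.22,0.008,0],
    [0.03,0.26,0.01,0],
    [0.06,0.29,0.011,0],
    [0.09,0.306,0.0115,0],
    [0.111,0.3125,0.0115,0],
    [0.111,0.3125,0.0115,0],
    [0.111,0.3125,0.0115,0],
  ],
)

```text
t: 31.9
tcp_pos: [0.6561, -0.1623, 0.1283]
tool_rot: [-0.658, -0.254, 0.662, -0.253]
force: [0.3, 0.1, 0.2]
finger_gap: 0.344
```

```bash
python3 - <<'E'
from h import *
plan([.6575,-.163,.0935],-48)
s=take("scene","scene21")
crop(s,270,170,380,290,5,"q21.png")
t=take("top","top21");crop(t,320,120,420,220,6,"n21.png")
E
```

```text
t 31.90 tcp [ 0.6561 -0.1623  0.1283] yaw -47.94 tilt 0.33 gap 0.344 F [0.34 0.13 0.2 ] q6 0.43
shift [ 0.0348  0.0016 -0.0007] spin 0.06 (q6 alt: 180.1 -179.9 )
```

View pics/q21.png

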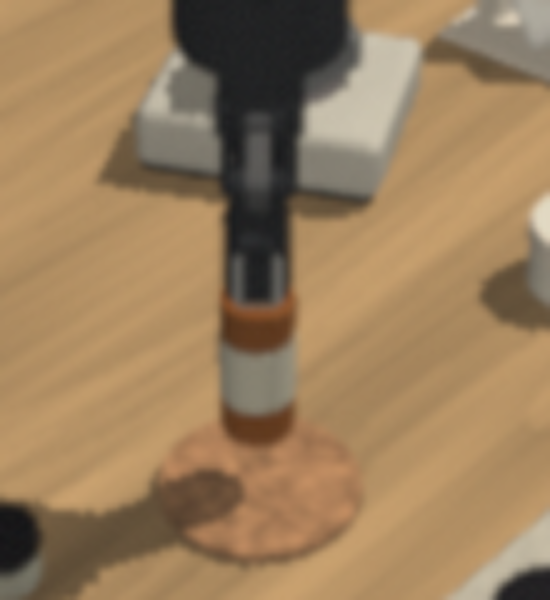

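View pics/n21.png

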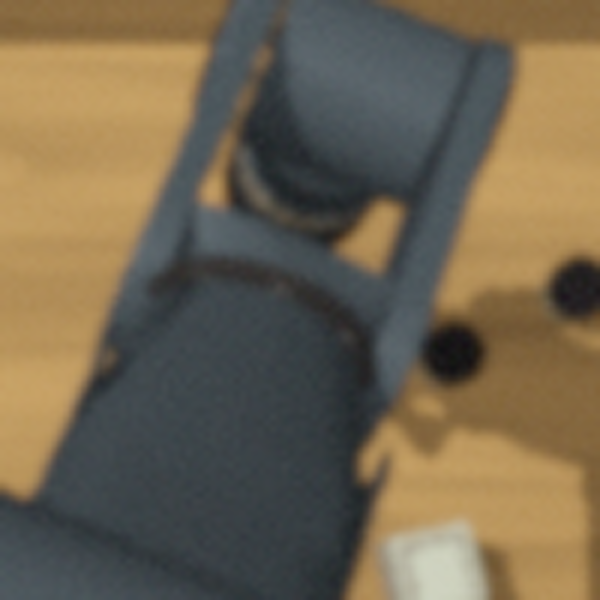

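Request:
play_rows(
  series=[
    [0.01,0.001,0,0],
    [0.02,0.0016,-0.0007,0],
    [0.027,0.0016,-0.0007,0],
    [0.031,0.0016,-0.0007,0],
    [0.033,0.0016,-0.0007,0],
    [0.035,0.0016,-0.0007,0],
    [0.035,0.0016,-0.0007,0],
  ],
)

```text
t: 32.7
tcp_pos: [0.6588, -0.1632, 0.0953]
tool_rot: [-0.659, -0.254, 0.661, -0.254]
force: [0.6, 0.7, 0.2]
finger_gap: 0.348
```

```bash
python3 - <<'E'
from h import *
plan([.6575,-.163,.0928],-48)
s=take("scene","scene22")
crop(s,270,170,380,290,5,"q22.png")
E
```

```text
t 32.70 tcp [ 0.6588 -0.1632  0.0953] yaw -47.90 tilt 0.16 gap 0.348 F [0.59 0.66 0.21] q6 0.43
shift [ 0.0025 -0.001   0.0008] spin 0.1 (q6 alt: 180.1 -179.9 )
```

View pics/q22.png

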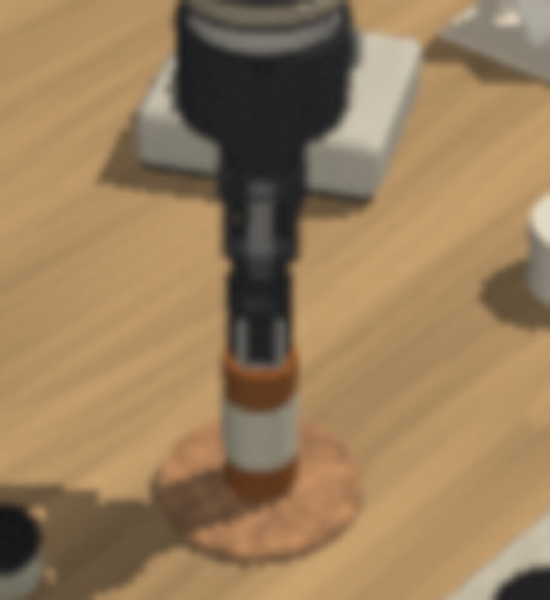

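Request:
play_rows(
  series=[
    [0.001,-0.001,0.0005,0],
    [0.002,-0.001,0.0005,0],
    [0.003,-0.001,0.0005,0],
    [0.004,-0.001,0.0005,0],
    [0.004,-0.001,0.0005,0],
  ],
)

```text
t: 33.25
tcp_pos: [0.6581, -0.1627, 0.093]
tool_rot: [-0.659, -0.253, 0.661, -0.255]
force: [-1.3, 0.5, 5.5]
finger_gap: 0.351
```

Contact on the coaster (5.5 N at the expected height). Release, opening gently, and wait.

Request:
play_rows(
  series=[
    [0,0,0,0],
    [0,0,0,0],
    [0,0,0,0],
    [0,0,0,0],
    [0,0,0,0],
    [0,0,0,0],
    [0,0,0,0],
    [0,0,0,0],
    [0,0,0,0],
    [0,0,0,0],
  ],
  claw=70,
)

```text
t: 34.25
tcp_pos: [0.6581, -0.1627, 0.093]
tool_rot: [-0.659, -0.253, 0.661, -0.255]
force: [-0.1, -0.2, 0.2]
finger_gap: 0.703
```

Request:
play_rows(
  series=[
    [-0.02,0,0,0],
    [-0.05,0,0,0],
    [-0.09,0,0,0],
    [-0.13,0,0,0],
    [-0.17,0,0,0],
    [-0.2,0,0,0],
    [-0.2,-0.05,0,0],
    [-0.2,-0.1,0,0],
    [-0.2,-0.15,0,0],
    [-0.2,-0.2,0,0],
    [-0.2,-0.25,0,0],
    [-0.2,-0.3,0,0],
    [-0.2,-0.35,0,0],
    [-0.2,-0.35,0,0],
    [-0.2,-0.35,0,0],
  ],
)

```text
t: 35.75
tcp_pos: [0.4232, 0.0981, 0.2933]
tool_rot: [-0.659, -0.254, 0.66, -0.256]
force: [-0.1, 0.8, 0.1]
finger_gap: 0.698
```

```bash
python3 - <<'E'
from h import *
plan([.6575,-.163,.0928],-48)
s=take("scene","scene23");cv2.imwrite("pics/full23.png",s["image"]);crop(s,270,140,380,290,4,"q23.png")
t=take("top","top23");cv2.imwrite("pics/top23.png",t["image"]);crop(t,260,120,420,260,5,"n23.png")
for n,S in(("t",t),("s",s)):
    P=cloud(S); m=(np.hypot(P[...,0]-.658,P[...,1]+.163)<.04)&(P[...,2]>.1); print(n,m.sum(),P[m].mean(0),P[m].max(0))
    m=(np.hypot(P[...,0]-.454,P[...,1]-.076)<.04)&(P[...,2]>.085);print(np.percentile(P[m][:,2],[50,95]) if m.any() else 0)
E
```

```text
t 35.75 tcp [0.4232 0.0981 0.2933] yaw -47.75 tilt 0.13 gap 0.698 F [-0.11  0.82  0.13] q6 0.81
shift [0.2012 0.3505 0.0018] spin 0.25 (q6 alt: 180.2 -179.8 )
t 83 [ 0.65508381 -0.16024532  0.12706823] [ 0.67080229 -0.14625156  0.13604476]
[0.62193029 0.62971407]
s 216 [ 0.66355885 -0.16938757  0.12094427] [ 0.67500481 -0.14946303  0.13289901]
[0.45279103 0.54200755]
```

View pics/full23.png

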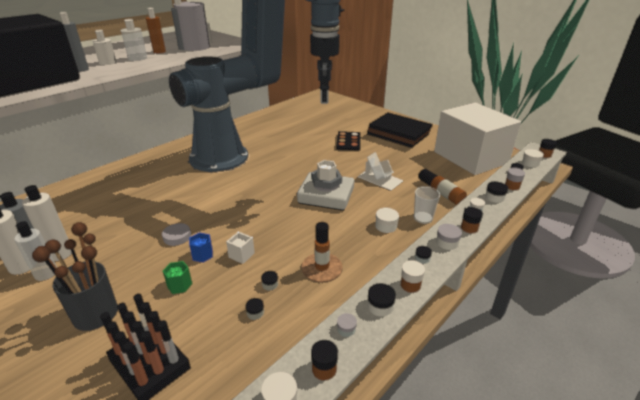

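View pics/q23.png

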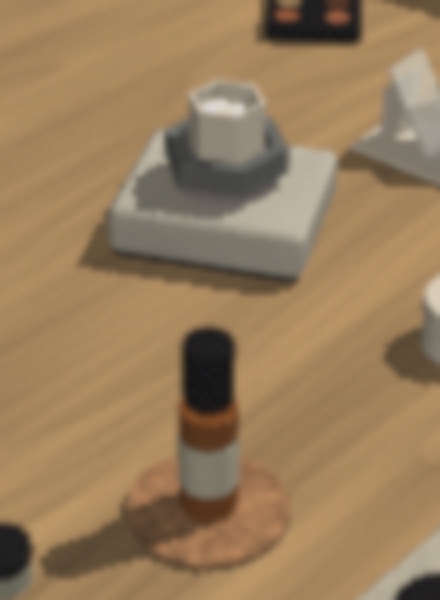

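View pics/n23.png

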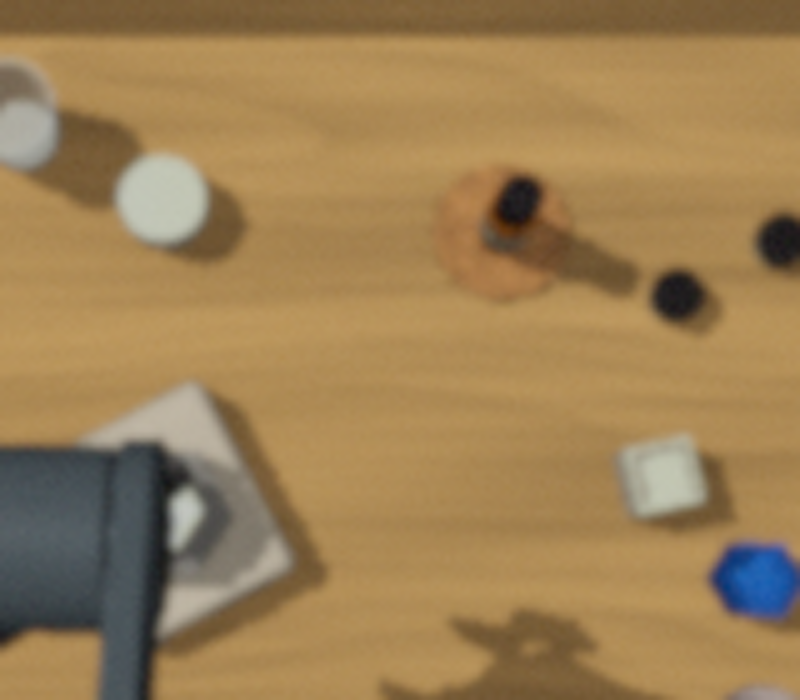

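```bash
python3 - <<'E'
from h import *
from station import manip
s=load("scene23");P=cloud(s); m=(np.hypot(P[...,0]-.454,P[...,1]-.076)<.034)&(P[...,2]>.09)&(P[...,2]<.16); print(np.percentile(P[m][:,2],[50,90,98]))
# bottle axis: cap top disc & base in images
t=load("top23")
for z,n in((.131,"captop"),(.006,"base")): print(n,proj(t,[.658,-.163,z]),proj(s,[.658,-.163,z]))
dk=t["image"].max(-1)<55; ys,xs=np.nonzero(dk[150:175,350:375]); print("cap mask top",xs.mean()+350,ys.mean()+150, proj(t,[.658,-.163,.11]))
print(manip.sense()["force"]); print(manip.sign_off())
E
```

```text
[0.10287468 0.11165454 0.1128192 ]
captop [364.69070585 158.75839224] [322.05790878 224.59862094]
base [360.43668857 165.83875346] [321.90139087 265.43222315]
cap mask top 363.12 160.16 [363.9166265  160.04676534]
[0.67673324 0.29191669 0.26405687]
the job is handed in; nothing more can be done
None
```

The job is done and handed in at about 36 s of the 67 s allowed. I saw no sign of failure in the last checks.

- **Adapter:** I put it into the mixer's pocket dish upwards and shuffled it until it dropped in. Its top measured 113 mm above the table both right after I let go and at the end, which is the height of a fully seated adapter.
- **Bottle, getting it upright:** My first try, tipping it upright against the table, failed because it only slid. I straightened it against the side of the mixer housing instead. It was still leaning about 3.5° when I lowered it into the dish, so I let it settle there and gripped it again.
- **Pressing:** I pressed the bottle down until the hand stopped 8.2 mm lower, at 27 N. It stayed at the bottom for about 2.5 s. The force eased to 15 N partway through, so I pressed again to 26 N.
- **Placing:** I stood the bottle on the cork coaster and let go. The last pictures show it upright and centred to about 2–3 mm. My two camera estimates of the coaster's centre differed by 4–5 mm, so I used a point between them.
- **Everything else:** In the last pictures the other things looked to be where they were, by eye only. The gripper was clear and touching nothing when I handed in.

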